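# Level the model landscape with a wedge

### The job

The model landscape on the table stands low at its front left corner (front is the side nearest the robot). Lift the spirit level up and off the two hooks of its stand and set it down gently, upright, in the middle of the clear strip along the front edge of the board, lying along that edge; then slide the wooden wedge, thin end first, under the low foot until the bubble rests between the two lines of the vial. Leave the level standing there and the wedge in place, and do not shove the board along the table or disturb the mouse, the pencil cup or the wooden card holder.

Things in the scene. Friction and masses are not known exactly. Their poses are not given: they have to be found in the camera images.
- board: model landscape, dark-framed board 260 (x) by 300 (y) mm, loose, 1.9 kg, not to be lifted. Three feet: good ones at (-95,-115) and (100,0) mm, low one at (-95,115). Origin: under its centre at the good feet's soles; x to the far edge, y left, z up. Underside z = 20, flat top z = 48. House and trees (to 131) stand at x above 35 mm. At the start the front left corner is 5 to 9 mm low
- front_strip (a point): centre of the clear flat grey strip on the board's top along its front edge; axes as the board's. Grey from 40 mm toward -x (then 18 mm of frame, flush) to 43 mm toward +x (then a flat painted road, to 107 mm), along the whole edge. The level belongs here, its length along the board's y
- low_foot_bottom (a point): lowest point of the low foot, a smooth steel ball of 38 mm diameter, half hidden in the board, resting on the table; rounded, so a thin end slides under it. 35 mm in from the board's front and left edges, reachable from the left (+y). It has sunk 5 to 9 mm into its hole (differs each time) and stays so: that much height is wanted under it. Axes as the board's
- level_mid (a point): aluminium box spirit level, black end caps, 200 long (x), 24 thick (y), 58 high (z) mm, 0.3 kg; point at its centre, 29 mm above its flat underside. Hangs upright on two hooks through its hand slots (28 to 78 mm either side of the middle, 34 high; rails of 12 above and below). Grip the solid middle block (56 long, 44 high) across the thickness from above. Vial in the top, over the block
- bubble (a joint): bubble's place in m along the level's +x; 0 = middle of the yellow-green vial, range +-0.0165. Black lines 27.6 mm apart, pale bubble 23 mm long: between the lines within about 2 mm of 0. It floats to the higher end, 4 mm per 0.01 rad, and settles in 1.5 s. With the level along the board's y, 1 mm of bubble is about 0.6 mm of height at the low foot, or 4.6 mm of wedge travel
- hooks (a point): middle between the stand's two hooks, on their bars' axes, 105 mm above the table; stand fixed. x points from the open ends to the posts. Hooks at y = -53, +53: level 7 mm bars from posts (18 mm square, x 51 to 69, to 129 mm high) to x = -37, ends turned up to 13.5 mm over the axis. The level hangs near x = 0: raise it 12 to 25 mm, then take it off toward -x by over 55 mm. Open between the posts
- wedge_mid (a point): plain wooden wedge flat on the table left of the board, 160 long (x), 40 wide (y) mm, 80 g; point at its middle, 6 mm above its flat underside, half-way up there. +x points to the thin end (80 mm away, 2 mm thick); the thick end, 80 mm the other way, is 22 mm thick: slope 1 in 8. Can be gripped across its width near the thick end
- mouse: bystander: dark computer mouse, 104 x 62 x 38 mm, loose; origin under its centre
- plaque: bystander: wooden card holder, foot 70 x 130 x 20 mm with an upright leaning panel, 148 mm high, loose; origin under its centre
- pencil_cup: bystander: round dark pencil cup, 60 mm across, 95 mm high, pencils to 155 mm, loose; origin under its centre
Mind the look-alikes: they are no part of the job. Leave any pink look-alike of the part that bears level_mid alone. Leave any orange look-alike of the part that bears wedge_mid alone.

How it is judged:
By the outcome, as a careful person would: the job done as asked, in the order asked, and still so for the second after the job is handed in, with the robot touching nothing.
It also fails if it takes over 59 s, if anything falls off the work surface, if the arm or the gripper's body presses on something with over 40 N, if the wrist force passes 120 N, or if a joint passes its speed limit or range.

### The arm

A 7-joint arm with a two-finger parallel gripper is mounted at the origin on the work surface. World frame = base frame: x ahead of the robot, y to its left, z up, the work surface at z = 0. Lengths are in m, angles in degrees, forces in N, time in s.
With the tool pointing down it reaches from about 0.375 to 0.925 m from the base axis. Payload 3.1 kg.
Tool frame: the origin (TCP) lies midway between the tips of the shut fingers; the grasp point (between the pads) lies 19 mm behind it; z points along the fingers, x is the direction in which the jaws open and shut, and the axes are right-handed (so a half turn about z gives the same grasp; the last joint's range is limited). The gripper opens to 85 mm and grips with 20 to 120 N. Pads are 22 mm wide; open, the fingers measure 114 mm over their backs; the gripper's body (76 mm by 85 mm) begins 54 mm behind the grasp point. The pads swing forward as they close: fully open they stand 13 mm farther back than shut.
Start: joints at [66.933, 21.939, 2.515, 91.553, -1.026, 66.532, -2.859], TCP at [0.195, -0.62, 0.231] pointing down, gripper open.
Joint ranges: [-149.38, 149.38], [-23.57, 123.04], [-84.95, 90], [0, 143.3], [-89.99, 269.99], [3.08, 112.72], [-163.45, 163.45]. Speed limits (degrees/s): [159.86, 159.86, 180, 180, 180, 180, 180].

### API

Orientations are given as a 3x3 rotation matrix whose columns are the frame's x, y, z axes.
In Python, from workcell import robot gives the robot as it stands.
- The arm moves only by the tool arm_command, never from a script. Its argument "series" is one flat list of numbers, 5 for each row, row after row: the opening, from -1 (shut) to 1 (fully open), then the shift along the tool's x, y, z in cm, then the turn about the tool's z in degrees. A call has exactly 10 rows; each row shifts and turns the pose as measured when the row begins, along the tool's axes as they then stand; what a row does not reach is not made up. A row lasts 1/10 s, in which the tool goes at most 50 mm and 8.59 degrees, less where a joint would pass 70% of its speed; a pose out of reach is approached as far as the arm can. A call is refused whole if a number of a shift passes 5 or a number of a turn 8.59, either way. A call with a gripper value outside its range is refused whole. The fingers move at their own pace and stop on an object; "force" is the grip in N (left out, the last holds). Time passes only in rows, so rows that do not move let the fingers close, or fill a call up. It gives the time, the measured TCP pose, the force and the opening at its end, in the units of the state.
- robot.get_obs(): the state, without advancing time (a new reading comes with each control period).
- robot.read_camera(name): name is "scene" or "top" or "wrist"; returns the picture (384x512x3 uint8, blue, green, red); there is no depth.
- robot.calibration(name): a dict with "mtx" (3x3 intrinsics, pixels), "distortion" ([k1, k2, p1, p2, k3] as OpenCV has them; the pictures are not rectified), "R" (3x3) and "t" (3): a world point X has camera coordinates R X + t; the wrist camera has in their place "hand_eye" (4x4, takes a point from camera to tool coordinates, whose origin is the TCP and whose axes are the tool frame's). Camera axes: x right, y down, z forward; pixel columns grow to the right and rows downward; lengths in m; the calibration is good to about 2 mm. A picture is of the moment at which its call begins: read the wrist's pose just before it. calibration takes no time and is no camera call.
- robot.close_job(): hands the job in, once; it reports no verdict.
The state is a dict: "time": time; "qpos": joint angles; "joint_vel": joint speeds; "tau": joint torques, N m; "tcp_pos": TCP position; "ee_rot": TCP orientation; "ft_force": force on the tool from outside, world axes, zero at the start; "moment": the same for the moment, N m; "opening": finger opening in m.
Only numpy, scipy, OpenCV 4.12 (cv2) and the standard library are available. Lean on these libraries where they do the work, as an engineer would, in place of code of your own. Each camera call takes 0.05 s, during which the arm holds its last target.

## Working session

There is one attempt and no reset: what is moved stays moved. The work goes in short steps, Python scripts to look and compute and a tool call to move; the robot and the scene stay as the last step left them, time stands still between calls to the robot, and variables do not carry over. Pictures are saved under pics/ and viewed, and the job is handed in when it is done.

Besides the shell and the picture viewer there is one more tool, called after "Call:" by a JSON object that holds its "api" and its "payload". arm_command: Moves the arm, as the interface text tells. Its arguments: {"type":"object","properties":{"series":{"type":"array","items":{"type":"number"}},"force":{"type":"number"}},"required":["series"]}

```bash
ls; mkdir -p pics
python3 - <<'E'
from workcell import robot
import cv2,numpy as np
o=robot.get_obs();print({k:np.round(v,3) for k,v in o.items()})
for n in ["scene","top","wrist"]:
    im=robot.read_camera(n);cv2.imwrite(f"pics/{n}0.png",im)
    c=robot.calibration(n);print(n,{k:np.round(v,4).tolist() for k,v in c.items()})
E
```

```text
pics
{'time': np.float64(0.0), 'qpos': array([66.932, 21.991,  2.51 , 91.651, -1.024, 66.53 , -2.861]), 'joint_vel': array([-0.05 , -0.042, -0.025,  0.014,  0.045,  0.034, -0.041]), 'tau': array([ 1.0000e-03, -4.3345e+01,  1.0250e+00, -2.4951e+01,  1.1000e-02,
        1.1000e-02, -0.0000e+00]), 'tcp_pos': array([ 0.195, -0.619,  0.23 ]), 'ee_rot': array([[ 0.3  , -0.954, -0.001],
       [-0.954, -0.3  ,  0.002],
       [-0.003,  0.   , -1.   ]]), 'ft_force': array([-0.036, -0.646,  0.524]), 'moment': array([ 0.044, -0.03 ,  0.019]), 'opening': np.float64(0.085)}
scene {'mtx': [[353.0504, 0.0, 254.1126], [0.0, 353.0504, 186.8872], [0.0, 0.0, 1.0]], 'distortion': [-0.1101, 0.0, 0.0, 0.0, 0.0], 'R': [[0.0199, 0.9998, 0.003], [0.6407, -0.0105, -0.7677], [-0.7675, 0.0172, -0.6408]], 't': [-0.0026, -0.2575, 1.5519]}
top {'mtx': [[388.1631, 0.0, 254.8019], [0.0, 388.1631, 188.1784], [0.0, 0.0, 1.0]], 'distortion': [-0.126, 0.0, 0.0, 0.0, 0.0], 'R': [[-0.0226, -0.9997, 0.0055], [-0.9779, 0.021, -0.208], [0.2078, -0.0101, -0.9781]], 't': [-0.0114, 0.5327, 1.0498]}
wrist {'mtx': [[335.5917, 0.0, 252.0834], [0.0, 335.5917, 193.0441], [0.0, 0.0, 1.0]], 'distortion': [-0.0764, 0.0, 0.0, 0.0, 0.0], 'hand_eye': [[1.0, 0.0007, 0.0005, 0.0006], [-0.0008, 0.9524, 0.3048, -0.0783], [-0.0003, -0.3048, 0.9524, -0.1422], [0.0, 0.0, 0.0, 1.0]]}
```

View pics/scene0.png

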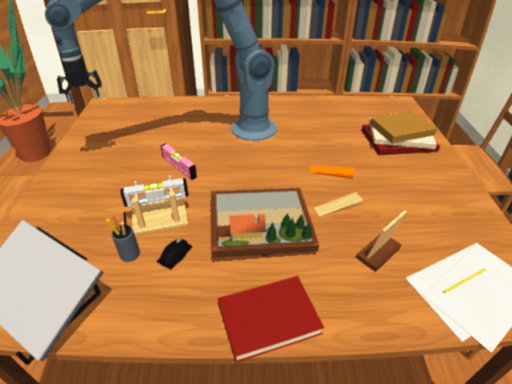

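View pics/top0.png

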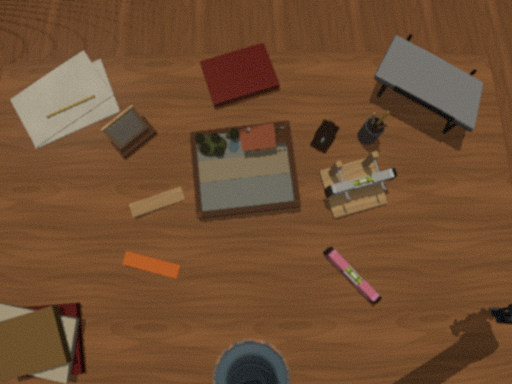

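View pics/wrist0.png

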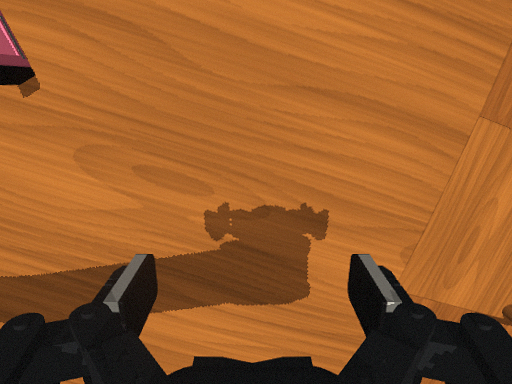

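The top view shows the silver level on its stand at (361,181), the pink look-alike at (352,275), the natural wooden wedge at (157,202) and the orange look-alike at (151,265). The board is centred near (245,170). I'll use the silver level and the plain wood wedge, and confirm both in enlarged crops.

```bash
cat > h.py <<'E'
import cv2,numpy as np
from workcell import robot
def ray(n,uv,obs=None):
    c=robot.calibration(n);uv=np.array(uv,float).reshape(-1,1,2)
    p=cv2.undistortPoints(uv,np.array(c["mtx"]),np.array(c["distortion"])).reshape(-1,2)
    d=np.c_[p,np.ones(len(p))]
    if n!="wrist":
        R=np.array(c["R"]);t=np.array(c["t"]);return -R.T@t, d@R
    H=np.array(c["hand_eye"]);T=np.eye(4);T[:3,:3]=obs["ee_rot"];T[:3,3]=obs["tcp_pos"];M=T@H
    return M[:3,3], d@M[:3,:3].T
def plane(n,uv,z,obs=None):
    o,d=ray(n,uv,obs);s=(z-o[2])/d[:,2];return o+d*s[:,None]
def proj(n,X,obs=None):
    c=robot.calibration(n);X=np.array(X,float).reshape(-1,3)
    if n!="wrist": R=np.array(c["R"]);t=np.array(c["t"])
    else:
        H=np.array(c["hand_eye"]);T=np.eye(4);T[:3,:3]=obs["ee_rot"];T[:3,3]=obs["tcp_pos"];M=np.linalg.inv(T@H);R=M[:3,:3];t=M[:3,3]
    return cv2.projectPoints(X,cv2.Rodrigues(R)[0],t,np.array(c["mtx"]),np.array(c["distortion"]))[0].reshape(-1,2)
def crop(im,x0,y0,x1,y1,k,name):
    cv2.imwrite("pics/"+name,cv2.resize(im[y0:y1,x0:x1],None,fx=k,fy=k,interpolation=cv2.INTER_CUBIC))
E
python3 - <<'E'
from h import *
t=cv2.imread("pics/top0.png");s=cv2.imread("pics/scene0.png")
crop(t,120,110,420,310,2.6,"t0c.png")
crop(s,110,130,370,270,3,"s0c.png")
for nm,im,n in(("wedge",t,"top"),):
    hsv=cv2.cvtColor(im,cv2.COLOR_BGR2HSV);print(hsv[202,157],hsv[240,157],hsv[206,140],hsv[194,178])
E
```

```text
[ 16 120 155] [ 13 155 130] [ 17 123 154] [ 16 122 151]
```

View pics/t0c.png

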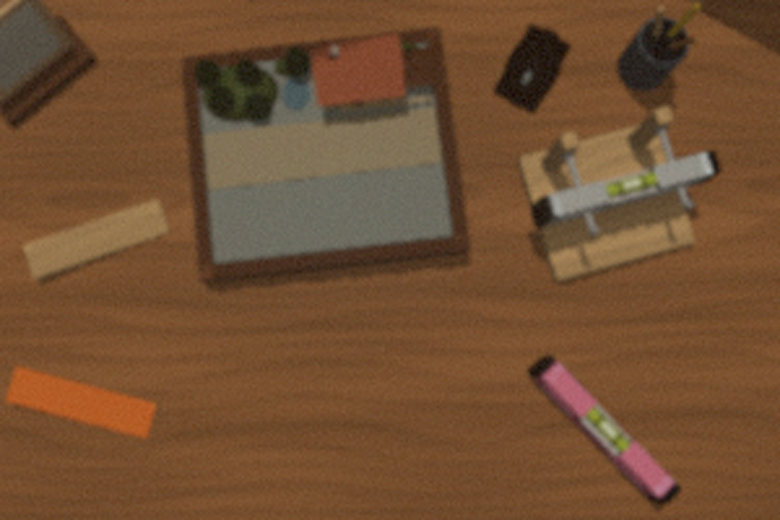

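View pics/s0c.png

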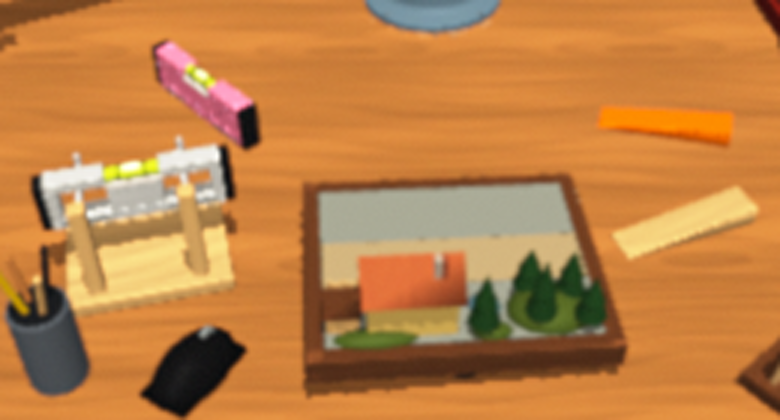

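Run:
```python
from h import *
t=cv2.imread("pics/top0.png");s=cv2.imread("pics/scene0.png")
def comp(m):
    n,l,st,c=cv2.connectedComponentsWithStats(m.astype(np.uint8));
    return [(st[i],c[i]) for i in range(1,n) if st[i][4]>15]
# vial
for n,im,(x0,y0,x1,y1) in(("top",t,(320,160,400,210)),("scene",s,(115,170,195,215))):
    h=cv2.cvtColor(im,cv2.COLOR_BGR2HSV)[y0:y1,x0:x1]
    m=(h[...,0]>24)&(h[...,0]<45)&(h[...,1]>110)
    print(n,"vial",[(a[:5].tolist(),(c+[x0,y0]).round(1).tolist()) for a,c in comp(m)])
h=cv2.cvtColor(t,cv2.COLOR_BGR2HSV)
# grey strip top
m=np.zeros(t.shape[:2],bool);m[120:220,190:300]=1
g=m&(h[...,1]<70)&(h[...,2]>85)
g=cv2.morphologyEx(g.astype(np.uint8),cv2.MORPH_OPEN,np.ones((5,5)))
cs=max(cv2.findContours(g,0,2)[0],key=cv2.contourArea);r=cv2.minAreaRect(cs);b=cv2.boxPoints(r);print("strip",r,b.round(1).tolist())
W=plane("top",b,0.045);print(W.round(4).tolist(), W.mean(0))
# wedge
m=np.zeros(t.shape[:2],bool);m[180:225,120:192]=1
g=m&(h[...,1]<142)&(h[...,2]>135)
g=cv2.morphologyEx(g.astype(np.uint8),cv2.MORPH_OPEN,np.ones((3,3)))
cs=max(cv2.findContours(g,0,2)[0],key=cv2.contourArea);r=cv2.minAreaRect(cs);b=cv2.boxPoints(r);print("wedge",r,b.round(1).tolist())
print(plane("top",b,0.012).round(4).tolist())
# white level
m=np.zeros(t.shape[:2],bool);m[160:205,320:400]=1
g=m&(h[...,1]<60)&(h[...,2]>140);ys,xs=np.where(g)
r=cv2.minAreaRect(np.c_[xs,ys].astype(np.float32));print("lvl",len(xs),r);print(plane("top",cv2.boxPoints(r),.12).round(4).tolist())
```

```text
top vial [([46, 16, 6, 6, 22], [368.9, 178.9]), ([34, 20, 6, 5, 21], [356.4, 182.2])]
scene vial [([29, 13, 19, 7, 67], [153.2, 186.4])]
strip ((246.20909118652344, 191.35604858398438), (29.033082962036133, 92.30061340332031), 83.21102905273438) [[198.6999969482422, 182.39999389648438], [290.29998779296875, 171.5], [293.79998779296875, 200.3000030517578], [202.10000610351562, 211.1999969482422]]
[[0.5553, 0.1387, 0.045], [0.5821, -0.1277, 0.045], [0.4968, -0.134, 0.045], [0.4708, 0.1283, 0.045]] [0.52625522 0.00133315 0.045     ]
wedge ((156.39999389648438, 200.69998168945312), (13.597792625427246, 55.3398551940918), 71.56504821777344) [[128.0, 203.0], [180.5, 185.5], [184.8000030517578, 198.39999389648438], [132.3000030517578, 215.89999389648438]]
[[0.5047, 0.3548, 0.012], [0.5546, 0.1976, 0.012], [0.5152, 0.1841, 0.012], [0.4657, 0.3402, 0.012]]
lvl 323 ((361.2982482910156, 175.45278930664062), (18.52964210510254, 61.88900375366211), 76.60750579833984)
[[0.5549, -0.2252, 0.12], [0.5928, -0.3974, 0.12], [0.5412, -0.4044, 0.12], [0.5047, -0.2337, 0.12]]
```

Run:
```python
from h import *
P=plane("top",[(362.6,180.6),(368.9,178.9),(356.4,182.2),(328.5,190),(394.5,172.5)],.12);print(P.round(4))
o1,d1=ray("top",[(362.6,180.6)]);o2,d2=ray("scene",[(153.2,186.4)])
A=np.c_[d1[0],-d2[0]];k=np.linalg.lstsq(A,o2-o1,rcond=None)[0];print(o1+d1[0]*k[0],o2+d2[0]*k[1])
o=robot.get_obs();print(o["tcp_pos"],o["time"])
```

```text
[[ 0.5336 -0.3164  0.12  ]
 [ 0.538  -0.3344  0.12  ]
 [ 0.5295 -0.2989  0.12  ]
 [ 0.5095 -0.2208  0.12  ]
 [ 0.5547 -0.4085  0.12  ]]
[ 0.53419419 -0.31724087  0.11726916] [ 0.53398303 -0.31480026  0.1164911 ]
[ 0.19486558 -0.61932033  0.23017061] 0.15
```

```bash
cat >> h.py <<'E'
def plan(target,yaw,n=10,cur=None):
    o=robot.get_obs();p=o["tcp_pos"];R=o["ee_rot"];th=np.degrees(np.arctan2(R[1,0],R[0,0]))
    d=(np.array(target)-p)/n; dy=((yaw-th+180)%360-180)/n
    print("at",p.round(4),"yaw",round(th,2),"t",round(float(o["time"]),2),"F",o["ft_force"].round(1),"open",round(float(o["opening"]),4))
    print("total world d mm",(1000*d*n).round(1),"turn",round(-dy*n,2))
    for i in range(n):
        a=np.radians(th+dy*i);c,s=np.cos(a),np.sin(a)
        print([round(float(v),2) for v in (100*(c*d[0]+s*d[1]),100*(s*d[0]-c*d[1]),-100*d[2],-dy)])
E
python3 - <<'E'
from h import *
plan((.5335,-.3155,.23),13.5)
E
```

```text
at [ 0.1949 -0.6193  0.2302] yaw -72.53 t 0.15 F [-0.2  0.5 -0.4] open 0.0855
total world d mm [ 3.386e+02  3.038e+02 -2.000e-01] turn -86.03
[-1.88, -4.14, 0.0, -8.6]
[-1.24, -4.38, 0.0, -8.6]
[-0.57, -4.51, 0.0, -8.6]
[0.11, -4.55, 0.0, -8.6]
[0.79, -4.48, 0.0, -8.6]
[1.45, -4.31, 0.0, -8.6]
[2.08, -4.05, 0.0, -8.6]
[2.66, -3.69, 0.0, -8.6]
[3.18, -3.25, 0.0, -8.6]
[3.63, -2.74, 0.0, -8.6]
```

Call:
{"api": "arm_command", "payload": {"series": [1,-1.88,-4.14,0,-8.5,1,-1.24,-4.38,0,-8.5,1,-0.57,-4.51,0,-8.5,1,0.11,-4.55,0,-8.5,1,0.79,-4.48,0,-8.5,1,1.45,-4.31,0,-8.5,1,2.08,-4.05,0,-8.5,1,2.66,-3.69,0,-8.5,1,3.18,-3.25,0,-8.5,1,3.63,-2.74,0,-8.5]}}

```text
time: 1.15
tcp_pos: [0.5316, -0.3124, 0.2236]
ee_rot: [[0.974, 0.225, -0.011], [0.225, -0.974, -0.0], [-0.011, -0.002, -1.0]]
ft_force: [0.6, -0.9, 0.9]
opening: 0.0854
```

Run:
```python
from h import *
plan((.5335,-.3155,.23),13.5,10)
o=robot.get_obs();im=robot.read_camera("wrist");cv2.imwrite("pics/w1.png",im);np.savez("w1.npz",ee_rot=o["ee_rot"],tcp_pos=o["tcp_pos"])
```

```text
at [ 0.5316 -0.3124  0.2236] yaw 12.98 t 1.15 F [ 0.6 -0.9  0.9] open 0.0854
total world d mm [ 1.9 -3.1  6.4] turn -0.52
[0.01, 0.03, -0.06, -0.05]
[0.01, 0.03, -0.06, -0.05]
[0.01, 0.03, -0.06, -0.05]
[0.01, 0.03, -0.06, -0.05]
[0.01, 0.03, -0.06, -0.05]
[0.01, 0.03, -0.06, -0.05]
[0.01, 0.03, -0.06, -0.05]
[0.01, 0.03, -0.06, -0.05]
[0.01, 0.03, -0.06, -0.05]
[0.01, 0.03, -0.06, -0.05]
```

View pics/w1.png

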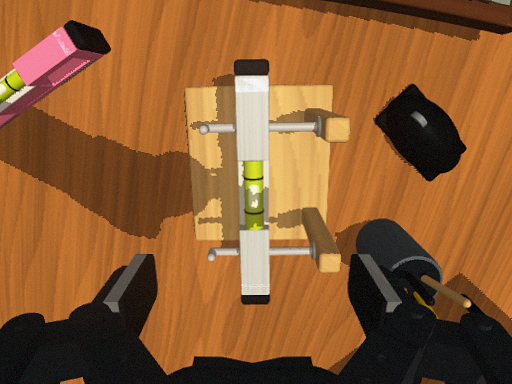

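The wrist view shows the silver level along column ~253 with its caps at rows 60–303 and vial at (254,195). The hooks open to the left, toward the robot, and the posts are at right, columns ~335. This is the silver one, not the pink one at upper left.

Run:
```python
from h import *
im=cv2.imread("pics/w1.png");o=dict(np.load("w1.npz"))
h=cv2.cvtColor(im,cv2.COLOR_BGR2HSV)
pts=[]
for y in list(range(80,118,4))+list(range(140,158,4))+list(range(235,246,3))+list(range(265,292,4)):
    xs=np.where((h[y,225:285,1]<60)&(h[y,225:285,2]>120))[0]+225
    pts.append(((xs.min()+xs.max())/2,y))
    if y%5==0: print(y,xs.min(),xs.max())
W=plane("wrist",pts,.1205,o)
v=cv2.fitLine(W[:,:2].astype(np.float32),2,0,.01,.01).ravel();print("line",v,np.degrees(np.arctan2(v[1],v[0])))
hs=(h[...,0]>24)&(h[...,0]<45)&(h[...,1]>100);hs[:, :230]=0;hs[:,280:]=0
ys,xs=np.where(hs);print("vial",xs.min(),xs.max(),ys.min(),ys.max())
print(plane("wrist",[(254,(ys.min()+ys.max())/2),(252,60),(255,303)],.1205,o).round(4))
print(proj("top",[(.5316,-.3124,.12)]))
# hooks: bars tips (204,129),(211,257)
print(plane("wrist",[(204,129),(211,256)],.1185,o).round(4))
```

```text
80 235 268
100 236 268
140 237 268
235 240 268
265 241 268
285 241 268
line [ 0.2415241  -0.97039485  0.5300191  -0.30545935] -76.02348
vial 240 271 161 381
[[ 0.5479 -0.3793  0.1205]
 [ 0.5093 -0.2196  0.1205]
 [ 0.556  -0.4099  0.1205]]
[[361.21362635 181.33519495]]
[[ 0.4857 -0.274   0.1185]
 [ 0.5104 -0.375   0.1185]]
```

Call:
{"api": "arm_command", "payload": {"series": [1,0.02,0.2,0,-0.6,1,0,0.12,0.5,-0.4,1,0,0,2,0,1,0,0,2.5,0,1,0,0,2.5,0,1,0,0,2.5,0,1,0,0,2,0,1,0,0,1,0,1,0,0,0,0,1,0,0,0,0]}}

```text
time: 2.2
tcp_pos: [0.529, -0.3185, 0.0859]
ee_rot: [[0.971, 0.238, -0.013], [0.238, -0.971, -0.001], [-0.013, -0.003, -1.0]]
ft_force: [0.3, -0.4, 1.0]
opening: 0.0852
```

Run:
```python
from h import *
plan((.5325,-.3155,.074),14,1)
```

```text
at [ 0.529  -0.3185  0.0859] yaw 13.78 t 2.2 F [ 0.3 -0.4  1. ] open 0.0852
total world d mm [  3.5   3.  -11.9] turn -0.22
[0.41, -0.21, 1.19, -0.22]
```

Call:
{"api": "arm_command", "payload": {"series": [1,0.2,-0.1,0,-0.2,1,0.2,-0.1,0.4,0,1,0,0,0.4,0,1,0,0,0.3,0,1,0,0,0,0,1,0,0,0,0,0.2,0,0,0,0,0.2,0,0,0,0,0.2,0,0,0,0,0.2,0,0,0,0], "force": 40}}

```text
time: 3.2
tcp_pos: [0.5359, -0.317, 0.0788]
ee_rot: [[0.97, 0.242, -0.006], [0.242, -0.97, -0.005], [-0.007, 0.003, -1.0]]
ft_force: [-0.3, 0.6, 0.3]
opening: 0.0515
```

Run:
```python
from h import *
plan((.5325,-.3155,.074),14,1)
im=robot.read_camera("wrist");cv2.imwrite("pics/w2.png",im)
```

```text
at [ 0.5359 -0.317   0.0788] yaw 13.98 t 3.2 F [-0.3  0.6  0.3] open 0.0515
total world d mm [-3.4  1.5 -4.8] turn -0.02
[-0.29, -0.23, 0.48, -0.02]
```

View pics/w2.png

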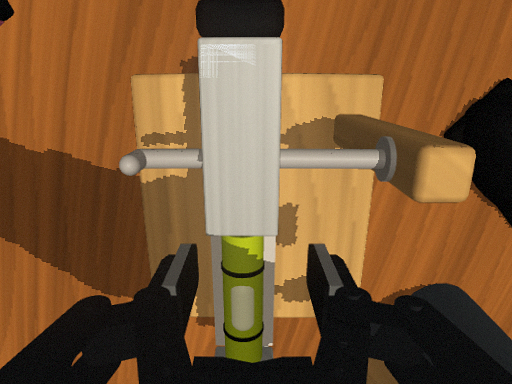

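The view shows the level's centre about 10 px left of the finger midpoint (243 against 253), which is about 3 mm. I'll correct that, lower slightly and close.

Call:
{"api": "arm_command", "payload": {"series": [0.2,-0.3,-0.2,0.2,0,0.2,0,0,0.2,0,0.2,0,0,0,0,-1,0,0,0,0,-1,0,0,0,0,-1,0,0,0,0,-1,0,0,0,0,-1,0,0,0,0,-1,0,0,0,0,-1,0,0,0,0], "force": 40}}

```text
time: 4.25
tcp_pos: [0.5317, -0.3158, 0.0743]
ee_rot: [[0.97, 0.241, -0.007], [0.241, -0.97, -0.005], [-0.008, 0.003, -1.0]]
ft_force: [0.6, 0.0, -0.2]
opening: 0.0235
```

Run:
```python
from h import *
plan((.5325,-.3155,.074),14,1)
im=robot.read_camera("wrist");cv2.imwrite("pics/w3.png",im)
```

```text
at [ 0.5317 -0.3158  0.0743] yaw 13.97 t 4.25 F [ 0.6  0.  -0.2] open 0.0235
total world d mm [ 0.8  0.3 -0.3] turn -0.03
[0.08, -0.01, 0.03, -0.03]
```

View pics/w3.png

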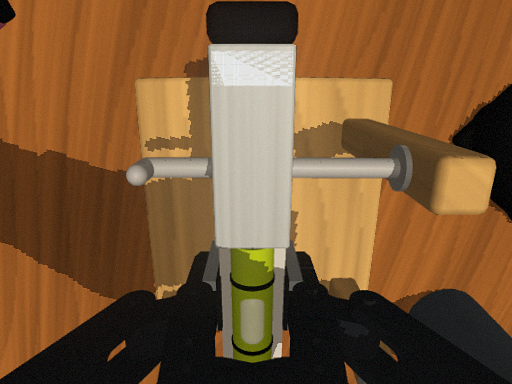

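Gripped (opening 23.5 mm). Next, raise it about 18 mm.

Call:
{"api": "arm_command", "payload": {"series": [-1,0,0,-0.3,0,-1,0,0,-0.5,0,-1,0,0,-0.5,0,-1,0,0,-0.4,0,-1,0,0,0,0,-1,0,0,0,0,-1,0,0,0,0,-1,0,0,0,0,-1,0,0,0,0,-1,0,0,0,0]}}

```text
time: 5.3
tcp_pos: [0.5293, -0.3145, 0.09]
ee_rot: [[0.97, 0.242, -0.012], [0.242, -0.97, -0.002], [-0.012, -0.001, -1.0]]
ft_force: [-0.1, -0.5, -2.6]
opening: 0.0233
```

Run:
```python
from h import *
plan((.5317-.08*.97,-.3158-.08*.2415,.093),14,4)
```

```text
at [ 0.5293 -0.3145  0.09  ] yaw 13.98 t 5.3 F [-0.1 -0.5 -2.6] open 0.0233
total world d mm [-75.2 -20.7   3. ] turn -0.02
[-1.95, 0.05, -0.08, -0.01]
[-1.95, 0.05, -0.08, -0.01]
[-1.95, 0.05, -0.08, -0.01]
[-1.95, 0.05, -0.08, -0.01]
```

Call:
{"api": "arm_command", "payload": {"series": [-1,0,0,-0.3,0,-1,-0.5,0,-0.1,0,-1,-1,0,-0.05,0,-1,-1.2,0,-0.05,0,-1,-1.2,0,-0.05,0,-1,-1.2,0,-0.05,0,-1,-1.2,0,-0.1,0,-1,-1.2,0,-0.1,0,-1,-0.5,0,-0.3,0,-1,0,0,0,0]}}

```text
time: 6.3
tcp_pos: [0.4418, -0.3368, 0.1028]
ee_rot: [[0.971, 0.238, -0.015], [0.238, -0.971, -0.003], [-0.015, -0.001, -1.0]]
ft_force: [-0.3, -1.1, -3.3]
opening: 0.0231
```

Run:
```python
from h import *
plan((.5317-.08*.97,-.3158-.08*.2415,.093),14,4)
for n in ("top","wrist"):
    im=robot.read_camera(n);cv2.imwrite(f"pics/{n}5.png",im)
```

```text
at [ 0.4418 -0.3368  0.1028] yaw 13.77 t 6.3 F [-0.3 -1.1 -3.3] open 0.0231
total world d mm [12.3  1.6 -9.8] turn -0.23
[0.31, 0.03, 0.24, -0.06]
[0.31, 0.03, 0.24, -0.06]
[0.31, 0.03, 0.24, -0.06]
[0.31, 0.03, 0.24, -0.06]
```

View pics/wrist5.png

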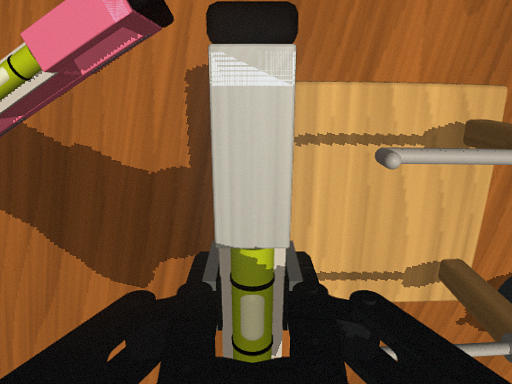

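View pics/top5.png

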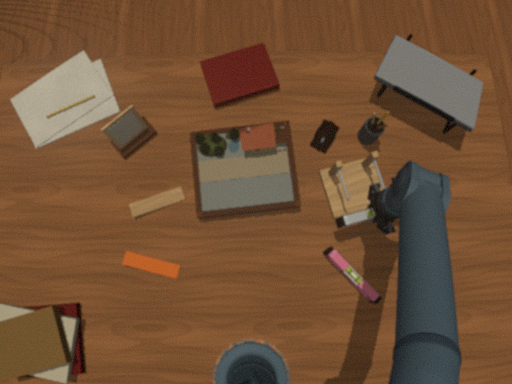

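The level is clear of the hooks: the wrist view has the nearest hook tip at (390,157), right of the level. I'll raise it and carry it to the strip.

Run:
```python
from h import *
o=robot.get_obs();p=o["tcp_pos"]
plan((.5248,.0012,p[2]),5.7,10)
```

```text
at [ 0.4427 -0.3361  0.1025] yaw 13.83 t 6.4 F [ 0.6  0.1 -3.9] open 0.0235
total world d mm [ 82.1 337.3   0. ] turn 8.13
[1.6, -3.08, -0.0, 0.81]
[1.56, -3.1, -0.0, 0.81]
[1.52, -3.12, -0.0, 0.81]
[1.47, -3.14, -0.0, 0.81]
[1.43, -3.17, -0.0, 0.81]
[1.38, -3.19, -0.0, 0.81]
[1.34, -3.2, -0.0, 0.81]
[1.29, -3.22, -0.0, 0.81]
[1.24, -3.24, -0.0, 0.81]
[1.2, -3.26, -0.0, 0.81]
```

Call:
{"api": "arm_command", "payload": {"series": [-1,0,0,-1,0,-1,0,0,-1.8,0,-1,0,0,-1.8,0,-1,1.0,-1.5,-0.5,0.6,-1,1.7,-3.0,-0.1,0.8,-1,1.7,-3.2,0,0.9,-1,1.7,-3.2,0,0.9,-1,1.6,-3.2,0,0.9,-1,1.6,-3.2,0,0.9,-1,1.6,-3.2,0,0.9]}}

```text
time: 7.4
tcp_pos: [0.521, -0.1102, 0.1635]
ee_rot: [[0.991, 0.13, 0.0], [0.13, -0.991, -0.008], [-0.001, 0.008, -1.0]]
ft_force: [0.3, -0.1, -3.3]
opening: 0.0237
```

Run:
```python
from h import *
plan((.5248,.0012,.15),5.7,6)
```

```text
at [ 0.521  -0.1102  0.1635] yaw 7.49 t 7.4 F [ 0.3 -0.1 -3.3] open 0.0237
total world d mm [  3.8 111.4 -13.5] turn 1.79
[0.3, -1.83, 0.22, 0.3]
[0.3, -1.83, 0.22, 0.3]
[0.29, -1.84, 0.22, 0.3]
[0.28, -1.84, 0.22, 0.3]
[0.27, -1.84, 0.22, 0.3]
[0.26, -1.84, 0.22, 0.3]
```

Call:
{"api": "arm_command", "payload": {"series": [-1,0,-3,0.2,0.3,-1,0.1,-2.8,0.2,0.3,-1,0.2,-2.2,0.6,0.3,-1,0.2,-1.6,0.9,0.3,-1,0.2,-0.8,1,0.3,-1,0.1,-0.4,1,0.2,-1,0,0,0.5,0,-1,0,0,0,0,-1,0,0,0,0,-1,0,0,0,0]}}

```text
time: 8.4
tcp_pos: [0.5245, 0.0177, 0.126]
ee_rot: [[0.992, 0.123, 0.017], [0.123, -0.992, -0.001], [0.017, 0.004, -1.0]]
ft_force: [0.2, 0.4, -2.8]
opening: 0.0233
```

Run:
```python
from h import *
plan((.5248,.0012,.12),5.7,1)
o=robot.get_obs();im=robot.read_camera("wrist");cv2.imwrite("pics/w7.png",im);np.savez("w7.npz",ee_rot=o["ee_rot"],tcp_pos=o["tcp_pos"])
im=robot.read_camera("scene");crop(im,150,130,370,270,3.4,"s7.png")
```

```text
at [0.5245 0.0177 0.126 ] yaw 7.05 t 8.4 F [ 0.2  0.4 -2.8] open 0.0233
total world d mm [  0.3 -16.5  -6. ] turn 1.35
[-0.17, 1.64, 0.6, 1.35]
```

View pics/w7.png

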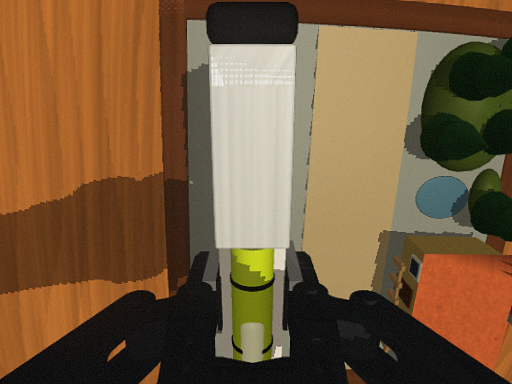

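View pics/s7.png

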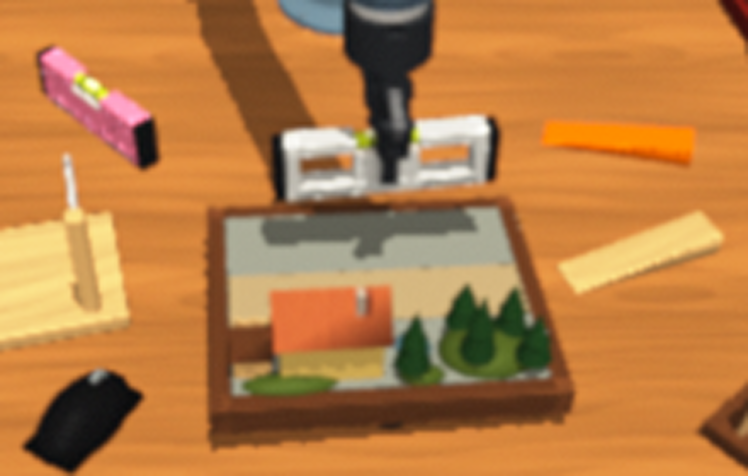

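The wrist view shows the level held over the board. The frame/grey edge is at column ~188, the grey/road edge runs from (318,30) to (304,230), and the frame's left inner edge is near row 20. I'll measure these.

Run:
```python
from h import *
im=cv2.imread("pics/w7.png");o=dict(np.load("w7.npz"));h=cv2.cvtColor(im,cv2.COLOR_BGR2HSV).astype(int)
F=[];G=[];
for y in range(50,240,8):
    s=h[y,150:212,1]; g=np.diff(cv2.GaussianBlur(s.astype(np.float32).reshape(1,-1),(5,1),0).ravel()); F.append((150+g.argmin()+.5,y))
    s=h[y,296:330,1]; g=np.diff(cv2.GaussianBlur(s.astype(np.float32).reshape(1,-1),(5,1),0).ravel()); G.append((296+g.argmax()+.5,y))
print(F[::4],G[::4])
for nm,P in(("frame",F),("road",G)):
    W=plane("wrist",P,.044,o);v=cv2.fitLine(W[:,:2].astype(np.float32),cv2.DIST_HUBER,0,.001,.01).ravel()
    if v[1]<0:v[:2]*=-1
    res=(W[:,:2]-v[2:])@np.array([-v[1],v[0]]);print(nm,v,"yaw",np.degrees(np.arctan2(-v[0],v[1])),"x at y=0",v[2]-v[3]*v[0]/v[1],"rms",res.std())
print(plane("wrist",[(195,20),(305,27),(410,32)],.042,o).round(4))
# level direction: rail centre
pts=[]
for y in range(60,240,6):
    xs=np.where((h[y,190:320,1]<40)&(h[y,190:320,2]>150))[0]+190
    pts.append(((xs.min()+xs.max())/2,y))
W=plane("wrist",pts,.126-.0118+.058,o);v=cv2.fitLine(W[:,:2].astype(np.float32),2,0,.001,.01).ravel();print("level yaw",np.degrees(np.arctan2(-v[0],v[1])),v)
```

```text
[(np.float64(186.5), 50), (np.float64(186.5), 82), (np.float64(186.5), 114), (np.float64(187.5), 146), (np.float64(187.5), 178), (np.float64(188.5), 210)] [(np.float64(316.5), 50), (np.float64(314.5), 82), (np.float64(312.5), 114), (np.float64(309.5), 146), (np.float64(307.5), 178), (np.float64(304.5), 210)]
frame [-0.08128221  0.9966911   0.47815496  0.05208982] yaw 4.6622705 x at y=0 0.48240298 rms 0.00018034126521945782
road [-0.09709174  0.99527544  0.5583088   0.07886144] yaw 5.5717244 x at y=0 0.5660019 rms 0.00020084806366783579
[[0.4768 0.1299 0.042 ]
 [0.545  0.1345 0.042 ]
 [0.6123 0.1417 0.042 ]]
level yaw -176.02919 [ 0.06924836 -0.9975994   0.51792604  0.07748307]
```

Call:
{"api": "arm_command", "payload": {"series": [-1,-0.2,0.8,0.2,0.9,-1,-0.2,0.8,0.6,0.9,-1,0,0,1,0,-1,0,0,1.2,0,-1,0,0,1,0,-1,0,0,0.8,0,-1,0,0,0.4,0,-1,0,0,0,0,-1,0,0,0,0,-1,0,0,0,0]}}

```text
time: 9.5
tcp_pos: [0.5227, -0.0015, 0.0686]
ee_rot: [[0.996, 0.086, 0.016], [0.086, -0.996, -0.002], [0.015, 0.003, -1.0]]
ft_force: [0.5, -0.2, -2.9]
opening: 0.0233
```

Run:
```python
from h import *
plan((.5225,.0015,.064),5.2,1)
```

```text
at [ 0.5227 -0.0015  0.0686] yaw 4.96 t 9.5 F [ 0.5 -0.2 -2.9] open 0.0233
total world d mm [-0.2  3.  -4.6] turn -0.24
[0.0, -0.3, 0.46, -0.24]
```

Call:
{"api": "arm_command", "payload": {"series": [-1,0,-0.2,0,0,-1,0,-0.1,0.15,0,-1,0,0,0.15,0,-1,0,0,0.15,0,-1,0,0,0.15,0,-1,0,0,0.1,0,-1,0,0,0,0,-1,0,0,0,0,-1,0,0,0,0,-1,0,0,0,0], "force": 20}}

```text
time: 10.5
tcp_pos: [0.524, 0.0019, 0.0626]
ee_rot: [[0.996, 0.086, 0.019], [0.087, -0.996, -0.002], [0.019, 0.004, -1.0]]
ft_force: [0.1, 0.3, -2.6]
opening: 0.0235
```

Run:
```python
from h import *
plan((.5225,.0015,.060),5.2,1)
```

```text
at [0.524  0.0019 0.0626] yaw 4.97 t 10.5 F [ 0.1  0.3 -2.6] open 0.0235
total world d mm [-1.5 -0.4 -2.6] turn -0.23
[-0.16, 0.02, 0.26, -0.23]
```

Call:
{"api": "arm_command", "payload": {"series": [-1,-0.1,0,0.15,0,-1,0,0,0.15,0,-1,0,0,0.1,0,-1,0,0,0.1,0,-1,0,0,0.1,0,-1,0,0,0,0,-1,0,0,0,0,-1,0,0,0,0,-1,0,0,0,0,-1,0,0,0,0]}}

```text
time: 11.5
tcp_pos: [0.5235, 0.0024, 0.058]
ee_rot: [[0.996, 0.086, 0.019], [0.086, -0.996, -0.003], [0.019, 0.004, -1.0]]
ft_force: [-1.0, 1.1, 1.4]
opening: 0.0232
```

Run:
```python
from h import *
plan((.5225,.0015,.060),5.2,1);print(robot.get_obs()["moment"])
```

```text
at [0.5235 0.0024 0.058 ] yaw 4.95 t 11.5 F [-1.   1.1  1.4] open 0.0232
total world d mm [-1.  -0.9  2. ] turn -0.25
[-0.11, 0.08, -0.2, -0.25]
[-0.23756952  0.32785588 -0.11776415]
```

Contact felt (vertical force went from −2.6 N to +1.4 N). I'll lower gently until it lies flush.

Call:
{"api": "arm_command", "payload": {"series": [-1,0,0,0.1,0,-1,0,0,0.1,0,-1,0,0,0.1,0,-1,0,0,0.1,0,-1,0,0,0,0,-1,0,0,0,0,-1,0,0,0,0,-1,0,0,0,0,-1,0,0,0,0,-1,0,0,0,0]}}

```text
time: 12.5
tcp_pos: [0.5235, 0.0028, 0.0565]
ee_rot: [[0.996, 0.086, 0.017], [0.086, -0.996, -0.005], [0.017, 0.006, -1.0]]
ft_force: [-2.6, 1.0, 2.4]
opening: 0.023
```

Run:
```python
from h import *
plan((.5225,.0015,.060),5.2,1);print(robot.get_obs()["moment"])
im=robot.read_camera("scene");crop(im,200,130,350,230,5,"s11.png")
```

```text
at [0.5235 0.0028 0.0565] yaw 4.96 t 12.5 F [-2.6  1.   2.4] open 0.023
total world d mm [-1.  -1.3  3.5] turn -0.24
[-0.11, 0.12, -0.35, -0.24]
[-0.2176175   0.37272752 -0.17269204]
```

View pics/s11.png

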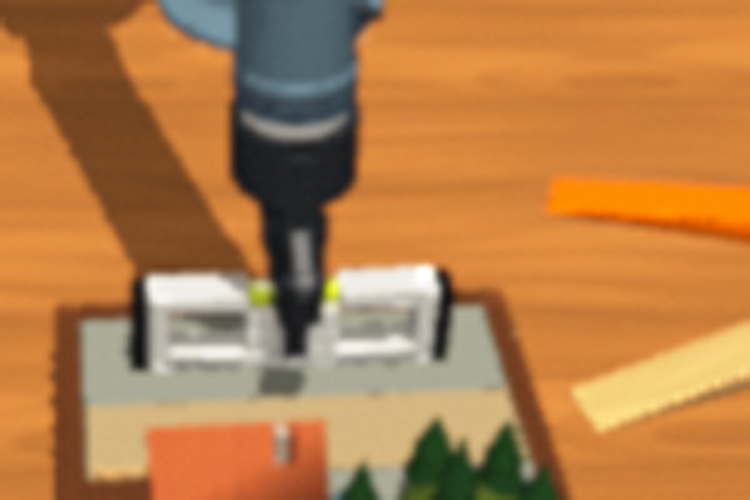

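Call:
{"api": "arm_command", "payload": {"series": [-1,0,0,0.12,0,-1,0,0,0.12,0,-1,0,0,0.12,0,-1,0,0,0.12,0,-1,0,0,0.12,0,-1,0,0,0.12,0,-1,0,0,0,0,-1,0,0,0,0,-1,0,0,0,0,-1,0,0,0,0]}}

```text
time: 13.55
tcp_pos: [0.5239, 0.0027, 0.0565]
ee_rot: [[0.996, 0.086, 0.014], [0.086, -0.996, -0.009], [0.013, 0.011, -1.0]]
ft_force: [-2.2, -0.7, 3.2]
opening: 0.0233
```

Run:
```python
from h import *
plan((.5225,.0015,.060),5.2,1);print(robot.get_obs()["moment"])
im=robot.read_camera("scene");crop(im,200,130,350,230,5,"s12.png")
```

```text
at [0.5239 0.0027 0.0565] yaw 4.94 t 13.55 F [-2.2 -0.7  3.2] open 0.0233
total world d mm [-1.4 -1.2  3.5] turn -0.26
[-0.15, 0.11, -0.35, -0.26]
[ 0.0329762   0.5208258  -0.08930134]
```

View pics/s12.png

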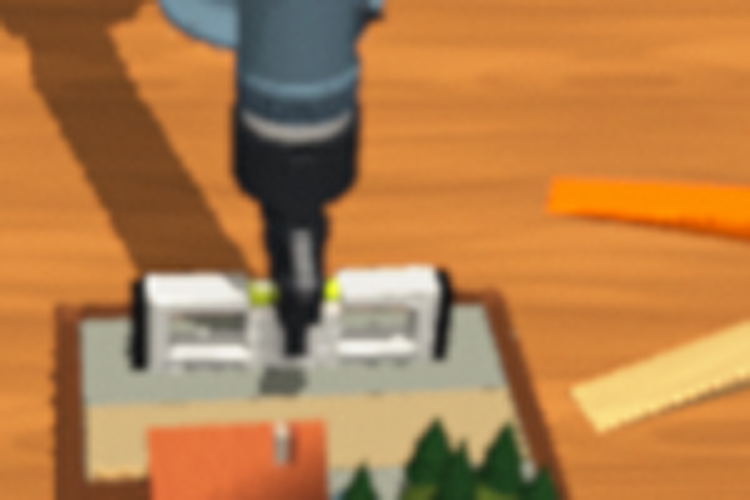

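The level appears seated: height is steady and the roll moment is gone. Release it by opening partway, then rise.

Call:
{"api": "arm_command", "payload": {"series": [-0.3,0,0,0,0,-0.3,0,0,0,0,-0.1,0,0,0,0,0.1,0,0,0,0,0.1,0,0,0,0,0.1,0,0,0,0,0.1,0,0,-0.2,0,0.1,0,0,-0.5,0,0.1,0,0,-1,0,0.1,0,0,-1.5,0]}}

```text
time: 14.6
tcp_pos: [0.5237, 0.0025, 0.0883]
ee_rot: [[0.996, 0.086, 0.014], [0.086, -0.996, -0.008], [0.014, 0.01, -1.0]]
ft_force: [0.3, 0.2, -0.3]
opening: 0.0473
```

Run:
```python
from h import *
plan((.48,.30,.20),-10,10)
o=robot.get_obs();im=robot.read_camera("wrist");cv2.imwrite("pics/w14.png",im)
```

```text
at [0.5237 0.0025 0.0883] yaw 4.95 t 14.6 F [ 0.3  0.2 -0.3] open 0.0473
total world d mm [-43.7 297.5 111.7] turn 14.95
[-0.18, -3.0, -1.12, 1.49]
[-0.26, -3.0, -1.12, 1.49]
[-0.34, -2.99, -1.12, 1.49]
[-0.41, -2.98, -1.12, 1.49]
[-0.49, -2.97, -1.12, 1.49]
[-0.57, -2.95, -1.12, 1.49]
[-0.64, -2.94, -1.12, 1.49]
[-0.72, -2.92, -1.12, 1.49]
[-0.8, -2.9, -1.12, 1.49]
[-0.87, -2.88, -1.12, 1.49]
```

View pics/w14.png

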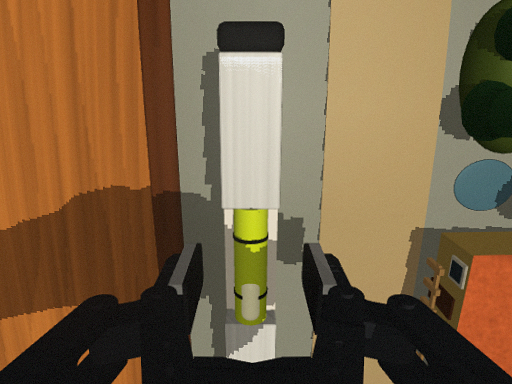

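The level stands on the strip, with its bubble at the lower (board-right) line near (250,297), as expected with the left side low. Now I'll rise and go look at the wedge.

Call:
{"api": "arm_command", "payload": {"series": [0.1,0,0,-2.5,0,0.1,0,0,-3,0,0.3,0,0,-3,0,1,-0.1,-2,-2,-1.5,1,0,-4,-0.5,-2,1,0.1,-4.5,0,-2,1,0.2,-4.5,0,-2,1,0.4,-4.5,0,-2,1,0.5,-4.5,0,-2,1,0.5,-3,0,-1]}}

```text
time: 15.65
tcp_pos: [0.4962, 0.2744, 0.2157]
ee_rot: [[0.956, 0.29, 0.044], [0.291, -0.957, -0.011], [0.039, 0.023, -0.999]]
ft_force: [0.6, 0.5, 0.3]
opening: 0.0854
```

Run:
```python
from h import *
plan((.49,.30,.20),17.6,10)
o=robot.get_obs();im=robot.read_camera("wrist");cv2.imwrite("pics/w16.png",im);np.savez("w16.npz",ee_rot=o["ee_rot"],tcp_pos=o["tcp_pos"])
im=robot.read_camera("top");cv2.imwrite("pics/t16.png",im)
```

```text
at [0.4962 0.2744 0.2157] yaw 16.91 t 15.65 F [0.6 0.5 0.3] open 0.0854
total world d mm [ -6.2  25.6 -15.7] turn -0.69
[0.01, -0.26, 0.16, -0.07]
[0.02, -0.26, 0.16, -0.07]
[0.02, -0.26, 0.16, -0.07]
[0.02, -0.26, 0.16, -0.07]
[0.02, -0.26, 0.16, -0.07]
[0.02, -0.26, 0.16, -0.07]
[0.02, -0.26, 0.16, -0.07]
[0.02, -0.26, 0.16, -0.07]
[0.02, -0.26, 0.16, -0.07]
[0.02, -0.26, 0.16, -0.07]
```

View pics/w16.png

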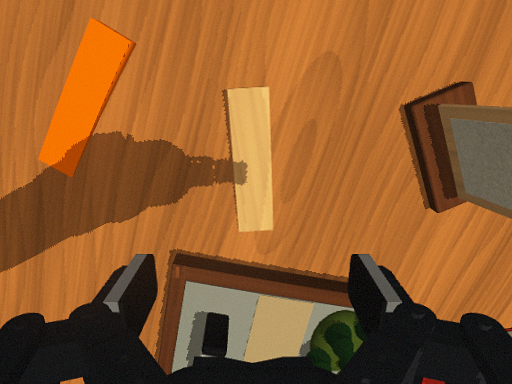

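View pics/t16.png

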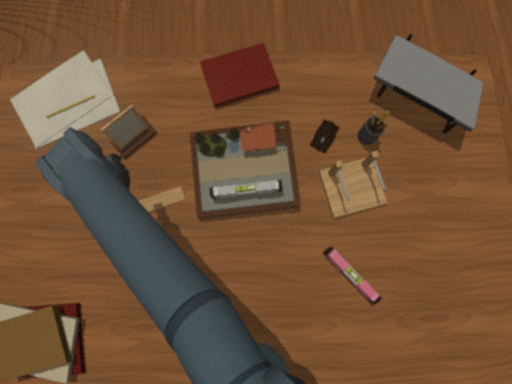

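In the wrist view the plain wedge spans (228..269,88) to (239..273,230); orange one at (85,100) is the look-alike. I need to confirm which end is thick.

Run:
```python
from h import *
o=dict(np.load("w16.npz"));im=cv2.imread("pics/w16.png")
crop(im,200,60,310,260,3,"w16c.png")
h=cv2.cvtColor(im,cv2.COLOR_BGR2HSV).astype(int)
print(h[100,250],h[220,255],h[150,300],h[150,236])
m=((h[...,1]<135)&(h[...,2]>150)).astype(np.uint8);m[:, :215]=0;m[:,290:]=0;m[:70]=0;m[245:]=0
m=cv2.morphologyEx(m,cv2.MORPH_CLOSE,np.ones((5,5)))
c=max(cv2.findContours(m,0,2)[0],key=cv2.contourArea);a=cv2.approxPolyDP(c,4,True).reshape(-1,2);print(a.tolist())
for z1,z2 in((.022,.002),(.002,.022)):
    T=plane("wrist",[(228,89),(269,87)],z1,o);B=plane("wrist",[(239,231),(273,229)],z2,o)
    print(z1,"top",T.round(4).tolist(),np.linalg.norm(T[0]-T[1]),"bot",B.round(4).tolist(),np.linalg.norm(B[0]-B[1]),"len",np.linalg.norm((T.mean(0)-B.mean(0))[:2]))
print(plane("wrist",[(437,211),(404,105)],.01,o))
```

```text
[ 18 144 227] [ 18 147 224] [ 14 185 182] [ 18 146 223]
[[262, 88], [268, 108], [267, 88]]
0.022 top [[0.461, 0.3376, 0.022], [0.498, 0.3507, 0.022]] 0.03930544951501602 bot [[0.5155, 0.1881, 0.002], [0.5528, 0.2014, 0.002]] 0.0396137624961501 len 0.1590950244107059
0.002 top [[0.4605, 0.3368, 0.002], [0.4998, 0.3508, 0.002]] 0.041659461204012635 bot [[0.5128, 0.1972, 0.022], [0.548, 0.2098, 0.022]] 0.03737534516510484 len 0.14900328648180025
[[0.72937529 0.27860616 0.01      ]
 [0.63886248 0.37615303 0.01      ]]
```

View pics/w16c.png

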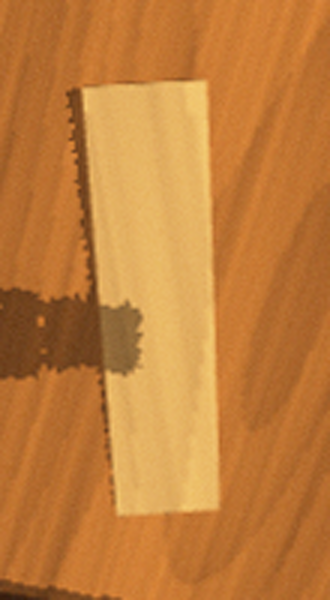

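The thick end is the far-from-board one: assuming it there gives 159 mm length and 39.5 mm widths, and the shadow is widest there. Grip point is about (0.484, 0.331), yaw 20.

Run:
```python
from h import *
plan((.4843,.331,.05),20,6)
```

```text
at [0.495  0.2779 0.216 ] yaw 17.25 t 15.75 F [-0.3  0.7 -0.4] open 0.0854
total world d mm [ -10.7   53.1 -166. ] turn -2.75
[0.09, -0.9, 2.77, -0.46]
[0.1, -0.9, 2.77, -0.46]
[0.11, -0.9, 2.77, -0.46]
[0.11, -0.9, 2.77, -0.46]
[0.12, -0.9, 2.77, -0.46]
[0.13, -0.89, 2.77, -0.46]
```

Call:
{"api": "arm_command", "payload": {"series": [1,0,-0.9,1.5,-0.5,1,0,-0.9,2.5,-0.5,1,0,-0.9,3,-0.5,1,0,-0.9,3,-0.5,1,0,-0.9,3,-0.4,1,0,-0.6,2.2,-0.3,1,0,0,1,0,1,0,0,0,0,1,0,0,0,0,1,0,0,0,0]}}

```text
time: 16.75
tcp_pos: [0.4911, 0.3181, 0.0462]
ee_rot: [[0.943, 0.33, 0.05], [0.331, -0.944, -0.013], [0.043, 0.029, -0.999]]
ft_force: [0.4, -0.5, -0.3]
opening: 0.0855
```

Run:
```python
from h import *
plan((.4843,.331,.005),20,3)
```

```text
at [0.4911 0.3181 0.0462] yaw 19.33 t 16.75 F [ 0.4 -0.5 -0.3] open 0.0855
total world d mm [ -6.8  12.9 -41.2] turn -0.67
[-0.07, -0.48, 1.37, -0.22]
[-0.07, -0.48, 1.37, -0.22]
[-0.07, -0.48, 1.37, -0.22]
```

Call:
{"api": "arm_command", "payload": {"series": [1,-0.2,-0.7,0.5,-0.4,1,-0.2,-0.7,1,-0.3,1,0,0,1,0,1,0,0,0.8,0,1,0,0,0.6,0,1,0,0,0,0,1,0,0,0,0,0.3,0,0,0,0,0.3,0,0,0,0,0.3,0,0,0,0], "force": 30}}

```text
time: 17.75
tcp_pos: [0.4869, 0.3316, 0.0065]
ee_rot: [[0.939, 0.341, 0.056], [0.342, -0.94, -0.01], [0.049, 0.028, -0.998]]
ft_force: [-0.3, 0.3, -0.3]
opening: 0.0555
```

Run:
```python
from h import *
plan((.4843,.331,.005),20,1)
o=robot.get_obs();im=robot.read_camera("wrist");cv2.imwrite("pics/w18.png",im);np.savez("w18.npz",ee_rot=o["ee_rot"],tcp_pos=o["tcp_pos"])
```

```text
at [0.4869 0.3316 0.0065] yaw 20.01 t 17.75 F [-0.3  0.3 -0.3] open 0.0555
total world d mm [-2.6 -0.6 -1.5] turn 0.01
[-0.27, -0.04, 0.15, 0.01]
```

View pics/w18.png

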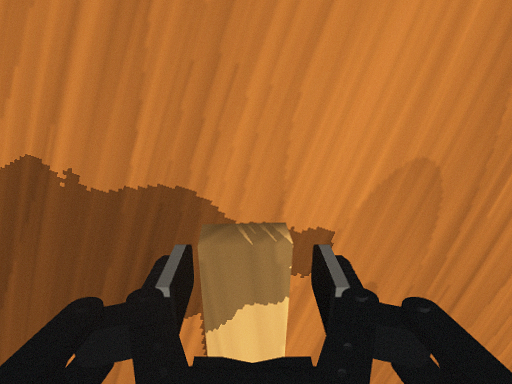

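The wedge sits between the open fingers at columns 200–290, about 2.5 mm left of centre. I'll nudge over and close.

Call:
{"api": "arm_command", "payload": {"series": [0.3,-0.25,0,0.1,0,0.3,0,0,0,0,-1,0,0,0,0,-1,0,0,0,0,-1,0,0,0,0,-1,0,0,0,0,-1,0,0,0,0,-1,0,0,0,0,-1,0,0,0,0,-1,0,0,0,0], "force": 30}}

```text
time: 18.8
tcp_pos: [0.4851, 0.3311, 0.0063]
ee_rot: [[0.938, 0.341, 0.057], [0.342, -0.94, -0.009], [0.051, 0.028, -0.998]]
ft_force: [-1.5, 0.6, -0.5]
opening: 0.0395
```

Run:
```python
from h import *
psi=np.radians(5.2);bx=np.array([np.cos(psi),np.sin(psi)]);by=np.array([-np.sin(psi),np.cos(psi)])
S=np.array([.5225,.0015]);foot=S-.023*bx+.115*by;print("foot",foot)
# TCP is 16mm-ish in from thick end => tip 145 mm ahead; want tip 55 mm short of foot
g=foot+by*.200;print(g)
plan((g[0],g[1],.006),5.2,6)
o=robot.get_obs();im=robot.read_camera("wrist");cv2.imwrite("pics/w19.png",im);np.savez("w19.npz",ee_rot=o["ee_rot"],tcp_pos=o["tcp_pos"])
```

```text
foot [0.48917191 0.11394216]
[0.4710454  0.31311904]
at [0.4851 0.3311 0.0063] yaw 20.0 t 18.8 F [-1.5  0.6 -0.5] open 0.0395
total world d mm [-14.1 -17.9  -0.3] turn 14.8
[-0.32, 0.2, 0.01, 2.47]
[-0.31, 0.21, 0.01, 2.47]
[-0.3, 0.23, 0.01, 2.47]
[-0.29, 0.24, 0.01, 2.47]
[-0.28, 0.25, 0.01, 2.47]
[-0.27, 0.27, 0.01, 2.47]
```

View pics/w19.png

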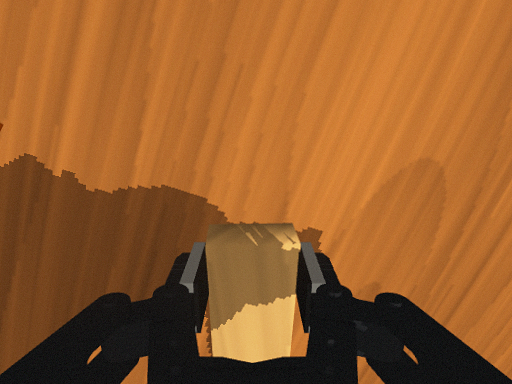

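Gripped (39.5 mm). Next, swing it in line with the foot, its tip still short of it.

Call:
{"api": "arm_command", "payload": {"series": [-1,-0.2,0.15,-0.01,2,-1,-0.3,0.2,-0.01,2.5,-1,-0.3,0.25,-0.01,2.5,-1,-0.3,0.25,-0.01,2.5,-1,-0.3,0.25,0,2.5,-1,-0.25,0.25,0,2.5,-1,0,0,0,0,-1,0,0,0,0,-1,0,0,0,0,-1,0,0,0,0]}}

```text
time: 19.85
tcp_pos: [0.473, 0.3137, 0.0068]
ee_rot: [[0.995, 0.079, 0.061], [0.079, -0.997, -0.008], [0.06, 0.013, -0.998]]
ft_force: [-0.8, 0.0, 0.1]
opening: 0.0392
```

Run:
```python
from h import *
plan((.471,.3131,.006),5.2,2)
for n in ("top","scene"):
    im=robot.read_camera(n);cv2.imwrite(f"pics/{n}20.png",im)
    if n=="top": crop(im,120,110,310,230,4,"t20c.png")
    else: crop(im,200,130,380,270,4,"s20c.png")
```

```text
at [0.473  0.3137 0.0068] yaw 4.56 t 19.85 F [-0.8  0.   0.1] open 0.0392
total world d mm [-2.  -0.6 -0.8] turn -0.64
[-0.1, 0.02, 0.04, -0.32]
[-0.1, 0.02, 0.04, -0.32]
```

View pics/t20c.png

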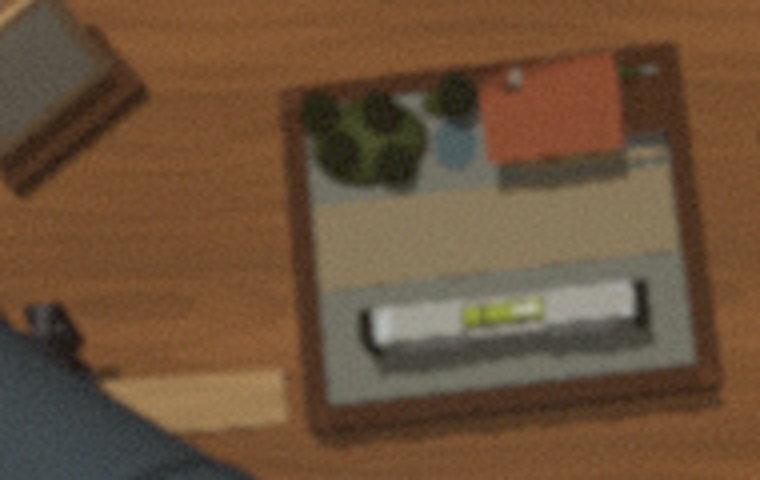

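View pics/s20c.png

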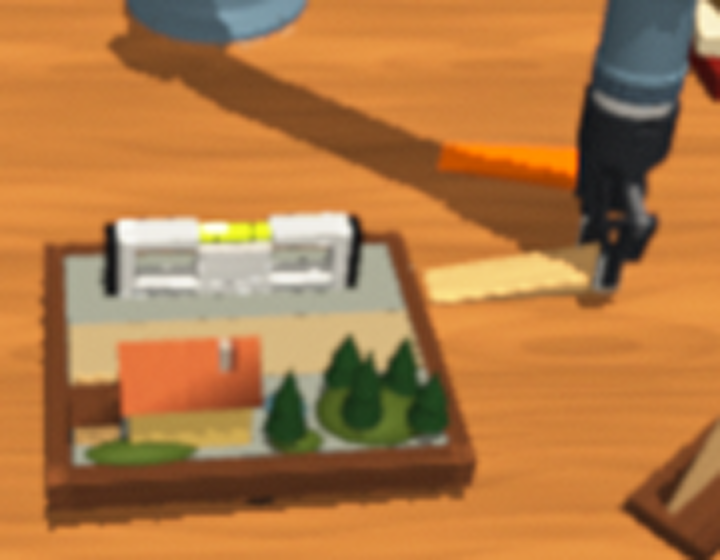

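Run:
```python
from h import *
P=plane("top",[(120+285/4,110+370/4),(120+287/4,110+424/4),(120+105/4,110+379/4),(120+205/4,110+431/4)],.002);print(P.round(4)); print(P[:2].mean(0))
im=cv2.imread("pics/top20.png");h=cv2.cvtColor(im,cv2.COLOR_BGR2HSV)
c=[(120+x/4,110+y/4) for x,y in ((503,312),(370,330),(640,300))];print("lvl",plane("top",c,.103).round(4))
```

```text
[[0.5043 0.1664 0.002 ]
 [0.4638 0.1645 0.002 ]
 [0.5001 0.302  0.002 ]
 [0.4597 0.2255 0.002 ]]
[0.48406227 0.1654316  0.002     ]
lvl [[ 0.5234  0.002   0.103 ]
 [ 0.5128  0.0927  0.103 ]
 [ 0.5298 -0.0917  0.103 ]]
```

Call:
{"api": "arm_command", "payload": {"series": [-1,0,0.5,0.01,0,-1,0,0.8,0.01,0,-1,0,0.8,0.01,0,-1,0,0.8,0.01,0,-1,0,0.8,0.01,0,-1,0,0.5,0.01,0,-1,0,0.3,0,0,-1,0,0.2,0,0,-1,0,0,0,0,-1,0,0,0,0], "force": 45}}

```text
time: 20.95
tcp_pos: [0.4777, 0.2671, 0.0082]
ee_rot: [[0.995, 0.08, 0.063], [0.08, -0.997, 0.0], [0.063, 0.005, -0.998]]
ft_force: [0.6, 1.1, 1.4]
opening: 0.0383
```

Run:
```python
from h import *
plan((.471,.3131,.006),5.2,1)
im=robot.read_camera("top");cv2.imwrite("pics/top21.png",im)
crop(im,120,110,310,230,4,"t21c.png")
```

```text
at [0.4777 0.2671 0.0082] yaw 4.59 t 20.95 F [0.6 1.1 1.4] open 0.0383
total world d mm [-6.7 46.  -2.2] turn -0.61
[-0.3, -4.64, 0.22, -0.61]
```

View pics/t21c.png

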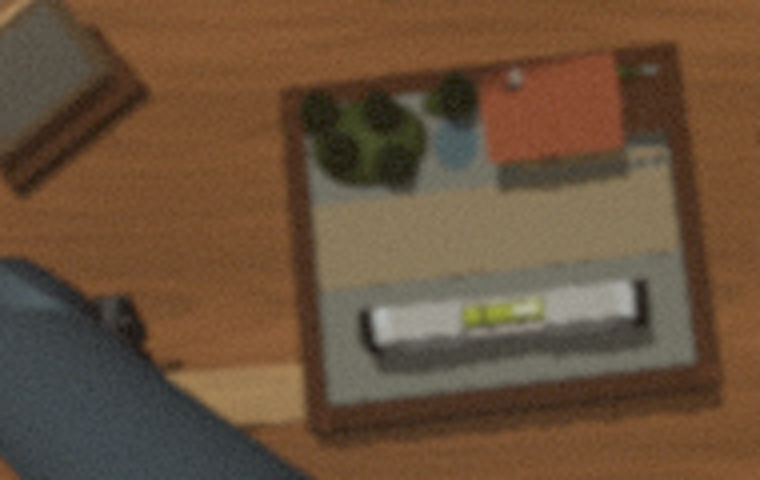

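Call:
{"api": "arm_command", "payload": {"series": [-1,0,0.4,0.03,0,-1,0,0.4,0.03,0,-1,0,0.4,0.03,0,-1,0,0.4,0.02,0,-1,0,0.4,0.02,0,-1,0,0.4,0.01,0,-1,0,0.4,0,0,-1,0,0.2,0,0,-1,0,0,0,0,-1,0,0,0,0]}}

```text
time: 22.0
tcp_pos: [0.4762, 0.2665, 0.0127]
ee_rot: [[0.993, 0.092, 0.068], [0.09, -0.995, 0.044], [0.072, -0.037, -0.997]]
ft_force: [-0.0, 2.9, 1.9]
opening: 0.039
```

Run:
```python
from h import *
plan((.471,.3131,.006),5.2,1)
im=robot.read_camera("top");cv2.imwrite("pics/top22.png",im)
im2=robot.read_camera("scene");cv2.imwrite("pics/scene22.png",im2)
a=cv2.resize(im[178:200,205:290],None,fx=9,fy=9,interpolation=cv2.INTER_CUBIC)
b=cv2.resize(im2[178:205,220:305],None,fx=9,fy=9,interpolation=cv2.INTER_CUBIC)
cv2.imwrite("pics/b22.png",np.vstack([a,b]))
crop(im,120,110,310,230,4,"t22c.png")
```

```text
at [0.4762 0.2665 0.0127] yaw 5.16 t 22.0 F [-0.   2.9  1.9] open 0.039
total world d mm [-5.2 46.6 -6.7] turn -0.04
[-0.1, -4.69, 0.67, -0.04]
```

View pics/b22.png

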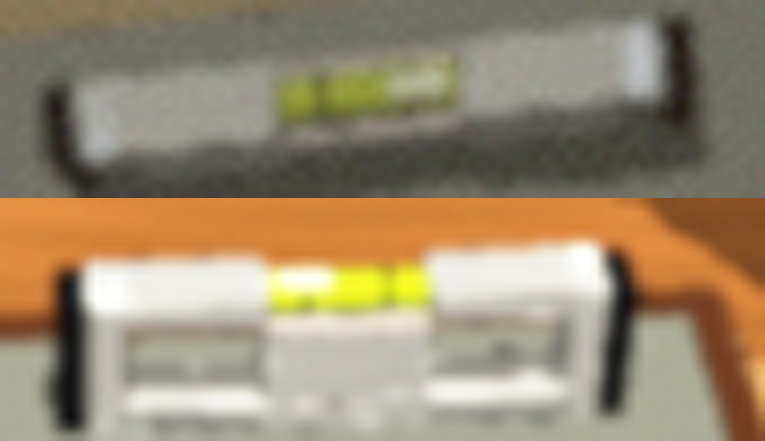

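View pics/t22c.png

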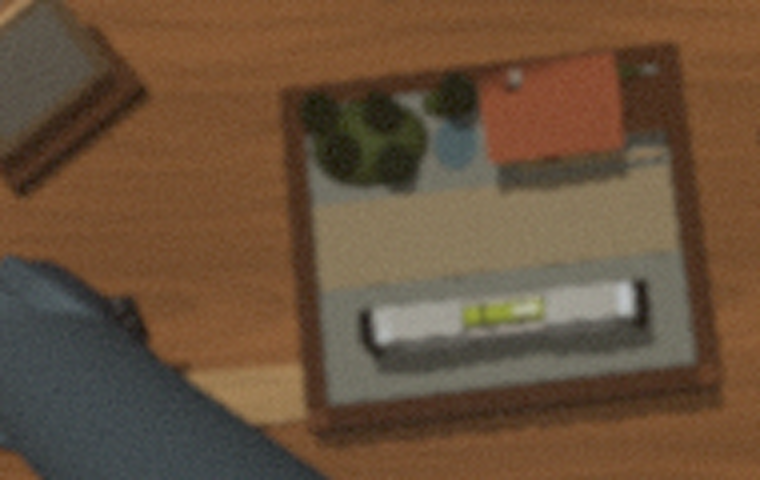

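The wedge has met the ball and stopped. The small steps were absorbed by the arm's give: TCP is unchanged, 2.9 N, and the tool pitched slightly. I'll use larger steps with a little downward press.

Call:
{"api": "arm_command", "payload": {"series": [-1,0,0.5,0.3,0,-1,0,1.5,0.3,0,-1,0,1.8,0.2,0,-1,0,1,0.1,0,-1,0,0,0,0,-1,0,0,0,0,-1,0,0,0,0,-1,0,0,0,0,-1,0,0,0,0,-1,0,0,0,0], "force": 60}}

```text
time: 23.1
tcp_pos: [0.4846, 0.2454, 0.0085]
ee_rot: [[0.991, 0.107, 0.084], [0.1, -0.991, 0.086], [0.093, -0.077, -0.993]]
ft_force: [-1.0, 3.8, 3.2]
opening: 0.0385
```

Run:
```python
from h import *
plan((.471,.3131,.006),5.2,1)
im=robot.read_camera("top");cv2.imwrite("pics/top23.png",im)
im2=robot.read_camera("scene");cv2.imwrite("pics/scene23.png",im2)
crop(im,120,110,310,230,4,"t23c.png")
crop(im2,220,160,380,240,5,"s23c.png")
```

```text
at [0.4846 0.2454 0.0085] yaw 5.75 t 23.1 F [-1.   3.8  3.2] open 0.0385
total world d mm [-13.6  67.7  -2.5] turn 0.55
[-0.67, -6.87, 0.25, 0.55]
```

View pics/s23c.png

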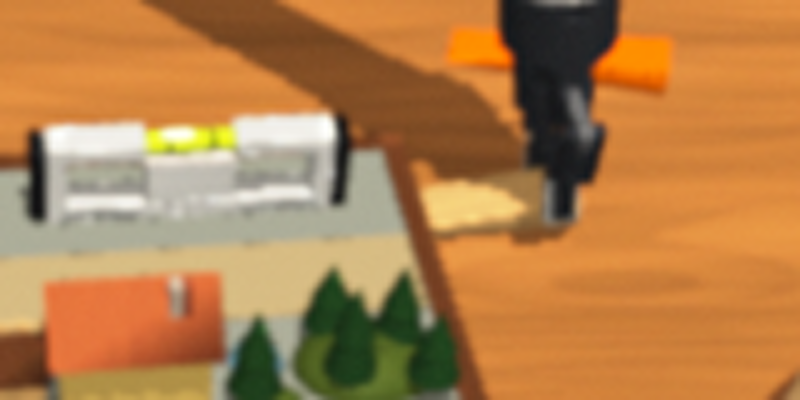

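View pics/t23c.png

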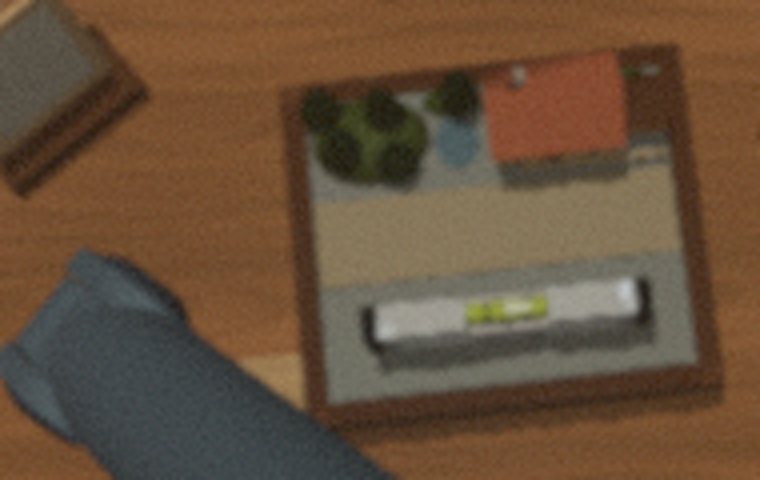

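It worked: the wedge advanced about 21 mm and the bubble is moving in, with the board's corners unchanged. Push further.

Call:
{"api": "arm_command", "payload": {"series": [-1,-0.2,0.6,0.1,0,-1,-0.2,1.2,0.1,0,-1,-0.1,1.2,0.05,0,-1,0,0.5,0,0,-1,0,0,0,0,-1,0,0,0,0,-1,0,0,0,0,-1,0,0,0,0,-1,0,0,0,0,-1,0,0,0,0]}}

```text
time: 24.2
tcp_pos: [0.4876, 0.2319, 0.0087]
ee_rot: [[0.987, 0.123, 0.101], [0.111, -0.986, 0.121], [0.114, -0.108, -0.988]]
ft_force: [-1.6, 3.0, 2.7]
opening: 0.0381
```

Run:
```python
from h import *
plan((.471,.3131,.006),5.2,1)
im=robot.read_camera("top");cv2.imwrite("pics/top24.png",im)
im2=robot.read_camera("scene");cv2.imwrite("pics/scene24.png",im2)
a=cv2.resize(im[178:200,205:290],None,fx=9,fy=9,interpolation=cv2.INTER_CUBIC)
b=cv2.resize(im2[178:205,220:305],None,fx=9,fy=9,interpolation=cv2.INTER_CUBIC)
cv2.imwrite("pics/b24.png",np.vstack([a,b]))
crop(im2,220,160,380,240,5,"s24c.png")
```

```text
at [0.4876 0.2319 0.0087] yaw 6.42 t 24.2 F [-1.6  3.   2.7] open 0.0381
total world d mm [-16.6  81.2  -2.7] turn 1.22
[-0.75, -8.25, 0.27, 1.22]
```

View pics/b24.png

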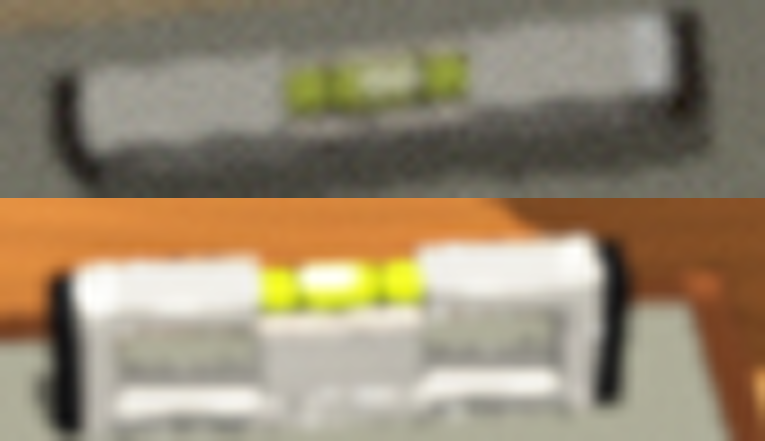

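View pics/s24c.png

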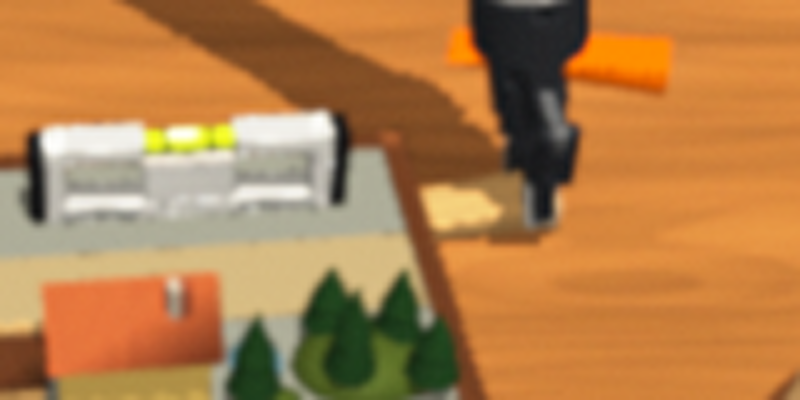

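The bubble is now practically between the lines (scene crop: bubble centre ~335, lines at 297 and 378, mid 337). Release, let everything settle, then re-read.

Call:
{"api": "arm_command", "payload": {"series": [0,0,0,0,0,0.2,0,0,0,0,0.2,0,0,0,0,0.2,0,0,0,0,0.2,0,0,-0.3,0,0.2,0,0,-0.8,0,0.2,0,0,-1.5,0,0.2,0,0,-2,0,0.2,0,0,-2,0,0.2,0,0,-2,0]}}

```text
time: 25.3
tcp_pos: [0.4757, 0.2134, 0.0941]
ee_rot: [[0.989, 0.119, 0.091], [0.109, -0.988, 0.109], [0.103, -0.098, -0.99]]
ft_force: [0.3, 0.2, -0.4]
opening: 0.0511
```

Run:
```python
from h import *
plan((.50,.12,.20),5.2,1)
im=robot.read_camera("top");cv2.imwrite("pics/top25.png",im)
im2=robot.read_camera("scene");cv2.imwrite("pics/scene25.png",im2)
a=cv2.resize(im[178:200,205:290],None,fx=9,fy=9,interpolation=cv2.INTER_CUBIC)
b=cv2.resize(im2[178:205,220:305],None,fx=9,fy=9,interpolation=cv2.INTER_CUBIC)
cv2.imwrite("pics/b25.png",np.vstack([a,b]))
im=robot.read_camera("wrist");cv2.imwrite("pics/w25.png",im)
```

```text
at [0.4757 0.2134 0.0941] yaw 6.31 t 25.3 F [ 0.3  0.2 -0.4] open 0.0511
total world d mm [ 24.3 -93.4 105.9] turn 1.11
[1.39, 9.55, -10.59, 1.11]
```

View pics/b25.png

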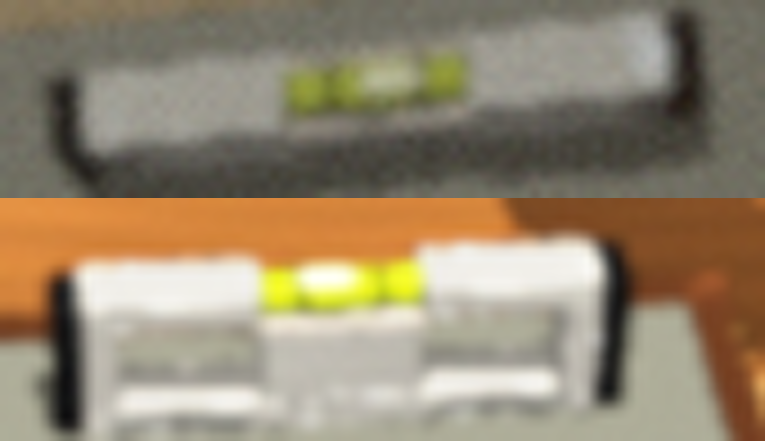

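View pics/w25.png

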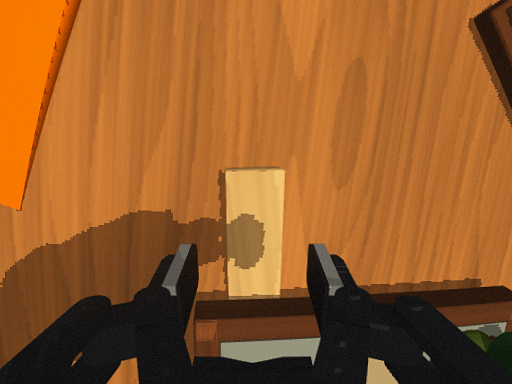

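The wedge stays in place under the board, square to its edge (wrist view, columns 225–285), and the bubble held. Now look straight down at the vial.

Call:
{"api": "arm_command", "payload": {"series": [0.2,0,-1,-3,0,0.2,0,-1,-4,0,0.2,0,0,-4,0,0.2,0,1,-3,0,0.2,0.5,4,-1,0,0.2,0.6,4,-0.5,0,0.2,0.6,4,0,0,0.2,0.6,4,0,0,0.2,0.3,2,0,0,0.2,0,0,0,0]}}

```text
time: 26.45
tcp_pos: [0.5056, 0.0265, 0.2368]
ee_rot: [[0.988, 0.128, 0.087], [0.118, -0.987, 0.105], [0.1, -0.094, -0.991]]
ft_force: [-0.1, 0.8, 0.1]
opening: 0.0515
```

Run:
```python
from h import *
plan((.52,.03,.22),5.2,1)
o=robot.get_obs();im=robot.read_camera("wrist");cv2.imwrite("pics/w26.png",im);np.savez("w26.npz",ee_rot=o["ee_rot"],tcp_pos=o["tcp_pos"])
im=robot.read_camera("top");cv2.imwrite("pics/top26.png",im);
```

```text
at [0.5056 0.0265 0.2368] yaw 6.84 t 26.45 F [-0.1  0.8  0.1] open 0.0515
total world d mm [ 14.4   3.5 -16.8] turn 1.64
[1.47, -0.18, 1.68, 1.64]
```

View pics/w26.png

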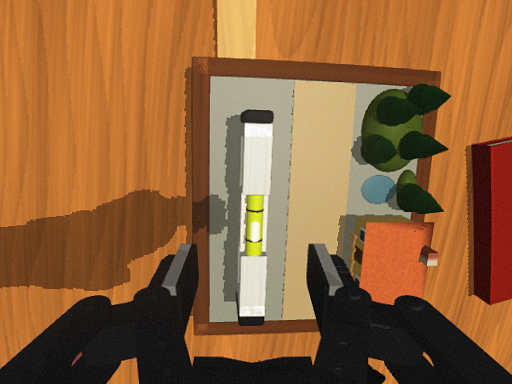

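Run:
```python
from h import *
im=cv2.imread("pics/w26.png");crop(im,225,180,285,270,6.5,"v26.png")
h=cv2.cvtColor(im,cv2.COLOR_BGR2HSV)
for y in range(188,264): print(y,im[y,252:258].mean(0).round().astype(int).tolist(),end="; ")
```

```text
188 [212, 228, 230]; 189 [212, 226, 230]; 190 [211, 227, 230]; 191 [212, 228, 230]; 192 [213, 228, 231]; 193 [219, 230, 233]; 194 [176, 199, 204]; 195 [55, 192, 184]; 196 [42, 231, 222]; 197 [46, 228, 220]; 198 [45, 228, 220]; 199 [43, 227, 219]; 200 [45, 228, 221]; 201 [44, 228, 220]; 202 [44, 228, 220]; 203 [44, 229, 221]; 204 [41, 228, 220]; 205 [42, 228, 220]; 206 [44, 229, 220]; 207 [40, 229, 221]; 208 [45, 231, 223]; 209 [40, 227, 218]; 210 [38, 165, 156]; 211 [31, 33, 33]; 212 [37, 159, 151]; 213 [43, 229, 220]; 214 [42, 230, 222]; 215 [41, 229, 221]; 216 [41, 229, 221]; 217 [43, 230, 222]; 218 [42, 230, 222]; 219 [40, 229, 221]; 220 [33, 229, 220]; 221 [118, 234, 232]; 222 [205, 244, 246]; 223 [228, 248, 249]; 224 [226, 249, 249]; 225 [222, 248, 249]; 226 [222, 248, 250]; 227 [223, 248, 249]; 228 [223, 248, 249]; 229 [224, 248, 249]; 230 [225, 248, 250]; 231 [225, 248, 250]; 232 [224, 248, 250]; 233 [224, 248, 250]; 234 [224, 249, 250]; 235 [224, 248, 250]; 236 [225, 249, 250]; 237 [224, 249, 250]; 238 [224, 248, 250]; 239 [227, 250, 252]; 240 [224, 249, 252]; 241 [168, 202, 210]; 242 [68, 178, 172]; 243 [39, 226, 215]; 244 [38, 232, 223]; 245 [42, 231, 224]; 246 [38, 230, 222]; 247 [35, 230, 222]; 248 [38, 230, 222]; 249 [36, 230, 222]; 250 [39, 230, 223]; 251 [38, 231, 222]; 252 [37, 230, 222]; 253 [39, 231, 224]; 254 [34, 230, 223]; 255 [27, 230, 221]; 256 [164, 222, 222]; 257 [213, 224, 229]; 258 [213, 226, 230]; 259 [212, 226, 230]; 260 [212, 227, 230]; 261 [210, 226, 229]; 262 [212, 227, 230]; 263 [212, 226, 230];
```

View pics/v26.png

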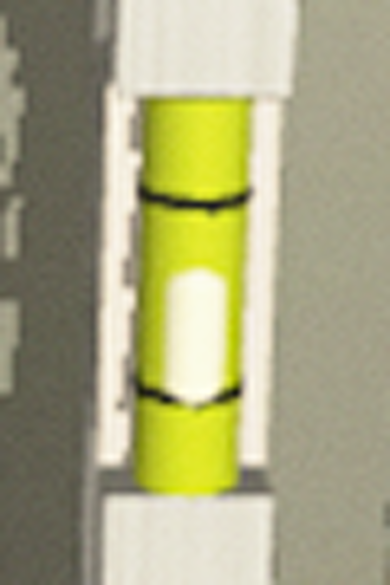

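Run:
```python
from h import *
o=robot.get_obs();print(o["time"])
b=robot.read_camera("scene");cv2.imwrite("pics/scene26.png",b)
a=cv2.imread("pics/top26.png")
cv2.imwrite("pics/b26.png",np.vstack([cv2.resize(a[178:200,205:290],None,fx=9,fy=9,interpolation=cv2.INTER_CUBIC),cv2.resize(b[178:205,220:305],None,fx=9,fy=9,interpolation=cv2.INTER_CUBIC)]))
o=dict(np.load("w26.npz"))
P=plane("wrist",[(254.5,195),(254.5,211),(254.5,221.2),(254.5,241.3),(254.5,241.8),(254.5,255.5)],.103,o)
print(P[:,1].round(4))
```

```text
26.55
[ 0.0283  0.014   0.0048 -0.0138 -0.0143 -0.0273]
```

View pics/b26.png

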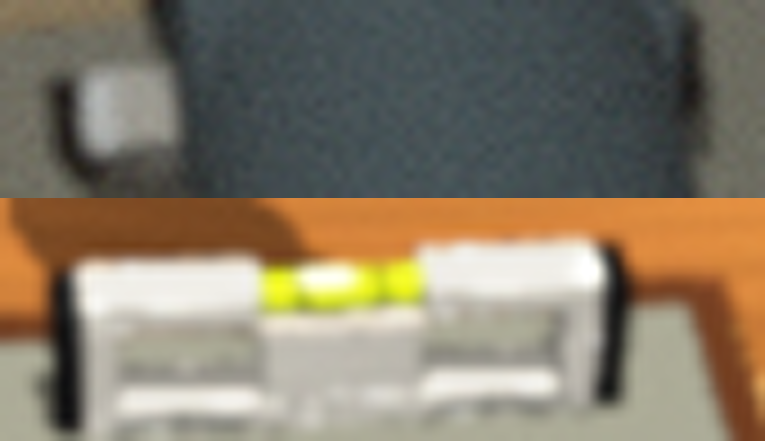

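Run:
```python
from h import *
o=dict(np.load("w26.npz"))
im=cv2.imread("pics/w26.png");crop(im,180,0,300,90,6,"wd26.png")
print("corner",plane("wrist",[(193,58),(440,72),(193,333)],.048,o).round(4))
print("wedge at edge",plane("wrist",[(219,57),(256,58)],.012,o).round(4))
print("wedge row5",plane("wrist",[(216,5),(255,5)],.016,o).round(4))
```

```text
corner [[ 0.4543  0.1429  0.048 ]
 [ 0.7074  0.1669  0.048 ]
 [ 0.4784 -0.1494  0.048 ]]
wedge at edge [[0.478  0.1533 0.012 ]
 [0.517  0.1575 0.012 ]]
wedge row5 [[0.4695 0.2034 0.016 ]
 [0.5092 0.2093 0.016 ]]
```

View pics/wd26.png

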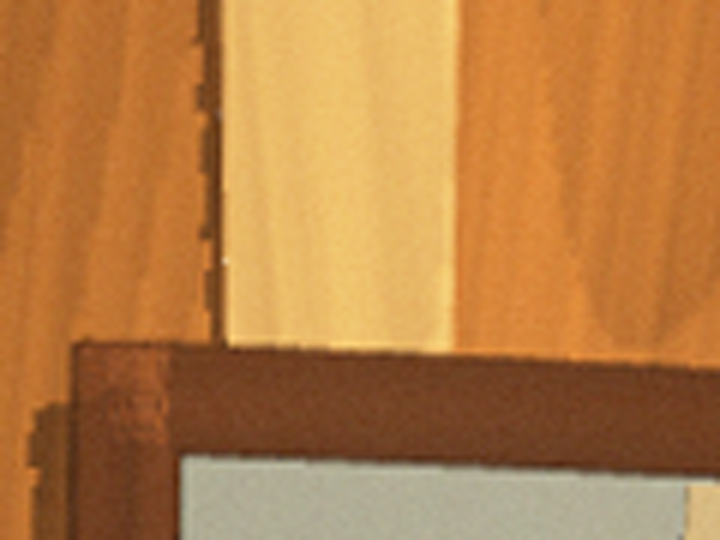

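The straight-down view puts the lines at y = +14.0 and −14.3 mm and the bubble at +4.8…−13.8. So it sits about 4.5 mm toward the board's right and needs about 20 mm more wedge. The foot is also ~12 mm off the wedge's axis, so I'll regrip, turn it back a little and push.

```bash
cat >> h.py <<'E'
def full(target,n=1):
    o=robot.get_obs();d=np.array(target)-o["tcp_pos"];t=o["ee_rot"].T@d*100
    print("at",o["tcp_pos"].round(4),"t",round(float(o["time"]),2),"F",o["ft_force"].round(1),"z",o["ee_rot"][:,2].round(3),"yaw",np.degrees(np.arctan2(o["ee_rot"][1,0],o["ee_rot"][0,0])).round(1)," tool shift cm",t.round(2),"per row",(t/n).round(2))
E
python3 - <<'E'
from h import *
full((.48,.225,.20),6); full((.4876,.2319,.0085))
print(((np.array((.4876,.2319,.06))-(.48,.225,.2))@robot.get_obs()["ee_rot"]*100).round(2))
E
```

```text
at [0.5049 0.0319 0.2373] t 26.6 F [-0.   0.1 -0.4] z [ 0.087  0.107 -0.99 ] yaw 7.3  tool shift cm [ -0.39 -19.03   5.55] per row [-0.07 -3.17  0.93]
at [0.5049 0.0319 0.2373] t 26.6 F [-0.   0.1 -0.4] z [ 0.087  0.107 -0.99 ] yaw 7.3  tool shift cm [ -1.48 -17.79  24.66] per row [ -1.48 -17.79  24.66]
[-0.57  0.75 14.01]
```

Call:
{"api": "arm_command", "payload": {"series": [0.4,0,-2,0,0,0.4,0,-3.5,0,0,0.4,0,-4,0.5,0,0.4,0,-4,1,0,0.4,-0.1,-3,2.5,0,0.4,-0.2,-1.5,3,0,0.4,-0.2,0,3.5,0,0.4,-0.2,0.2,3.5,0,0.4,-0.1,0.2,2,0,0.4,0,0,0,0]}}

```text
time: 27.6
tcp_pos: [0.4747, 0.2574, 0.0966]
ee_rot: [[0.98, 0.177, 0.091], [0.165, -0.979, 0.122], [0.11, -0.105, -0.988]]
ft_force: [-0.8, 0.4, 0.3]
opening: 0.0598
```

Run:
```python
from h import *
full((.4876,.2335,.008),3)
im=robot.read_camera("wrist");cv2.imwrite("pics/w27.png",im)
```

```text
at [0.4747 0.2574 0.0966] t 27.6 F [-0.8  0.4  0.3] z [ 0.091  0.122 -0.988] yaw 9.6  tool shift cm [-0.11  3.5   8.58] per row [-0.04  1.17  2.86]
```

View pics/w27.png

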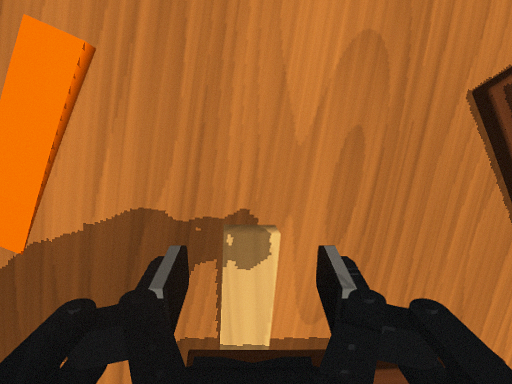

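Call:
{"api": "arm_command", "payload": {"series": [0.4,0,1.2,1.5,0.3,0.4,0,1.2,2,0.3,0.4,0,0.8,2,0.3,0.4,0,0.3,1.5,0,0.4,0,0,1,0,0.4,0,0,0.4,0,0.4,0,0,0,0,0.4,0,0,0,0,0.4,0,0,0,0,0.4,0,0,0,0]}}

```text
time: 28.65
tcp_pos: [0.4964, 0.2374, 0.0155]
ee_rot: [[0.98, 0.165, 0.108], [0.151, -0.98, 0.128], [0.127, -0.109, -0.986]]
ft_force: [-0.1, -0.1, -0.4]
opening: 0.0602
```

Run:
```python
from h import *
full((.4876,.2335,.008),1)
im=robot.read_camera("wrist");cv2.imwrite("pics/w28.png",im)
```

```text
at [0.4964 0.2374 0.0155] t 28.65 F [-0.1 -0.1 -0.4] z [ 0.108  0.128 -0.986] yaw 8.7  tool shift cm [-1.02  0.31  0.59] per row [-1.02  0.31  0.59]
```

View pics/w28.png

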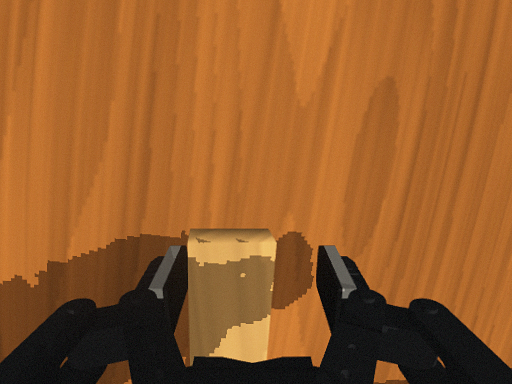

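Wedge centre column 232 against finger midpoint 252: shift about 9 mm in tool −x, lower, then close.

Call:
{"api": "arm_command", "payload": {"series": [0.4,-0.5,0.1,0.1,0,0.4,-0.4,0.1,0.2,0,0.4,0,0,0.3,0,0.4,0,0,0,0,-1,0,0,0,0,-1,0,0,0,0,-1,0,0,0,0,-1,0,0,0,0,-1,0,0,0,0,-1,0,0,0,0], "force": 60}}

```text
time: 29.7
tcp_pos: [0.4882, 0.2352, 0.0093]
ee_rot: [[0.981, 0.161, 0.109], [0.147, -0.981, 0.128], [0.127, -0.11, -0.986]]
ft_force: [0.0, -0.5, 1.7]
opening: 0.0386
```

Run:
```python
from h import *
full((.484,.212,.008),1)
im=robot.read_camera("scene");cv2.imwrite("pics/scene29.png",im);crop(im,200,150,360,250,5,"s29.png")
```

```text
at [0.4882 0.2352 0.0093] t 29.7 F [ 0.  -0.5  1.7] z [ 0.109  0.128 -0.986] yaw 8.5  tool shift cm [-0.77  2.22 -0.21] per row [-0.77  2.22 -0.21]
```

View pics/s29.png

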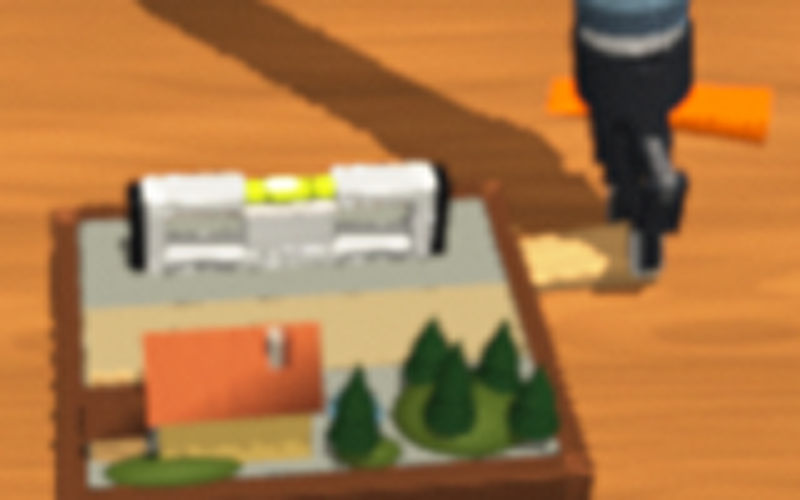

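Call:
{"api": "arm_command", "payload": {"series": [-1,-0.3,0.8,0,1.5,-1,-0.5,1.4,0,1.5,-1,-0.5,1.4,0,1.5,-1,-0.4,0.9,0,1,-1,0,0,0,0,-1,0,0,0,0,-1,0,0,0,0,-1,0,0,0,0,-1,0,0,0,0,-1,0,0,0,0]}}

```text
time: 30.75
tcp_pos: [0.4892, 0.2137, 0.0108]
ee_rot: [[0.986, 0.091, 0.141], [0.066, -0.983, 0.171], [0.154, -0.159, -0.975]]
ft_force: [1.1, 1.0, -1.2]
opening: 0.0388
```

Run:
```python
from h import *
full((.484,.212,.008),1)
im=robot.read_camera("scene");cv2.imwrite("pics/scene30.png",im)
im2=robot.read_camera("top");cv2.imwrite("pics/top30.png",im2)
cv2.imwrite("pics/b30.png",np.vstack([cv2.resize(im2[178:200,205:290],None,fx=9,fy=9,interpolation=cv2.INTER_CUBIC),cv2.resize(im[178:205,220:305],None,fx=9,fy=9,interpolation=cv2.INTER_CUBIC)]))
```

```text
at [0.4892 0.2137 0.0108] t 30.75 F [ 1.1  1.  -1.2] z [ 0.141  0.171 -0.975] yaw 3.8  tool shift cm [-0.57  0.17  0.17] per row [-0.57  0.17  0.17]
```

View pics/b30.png

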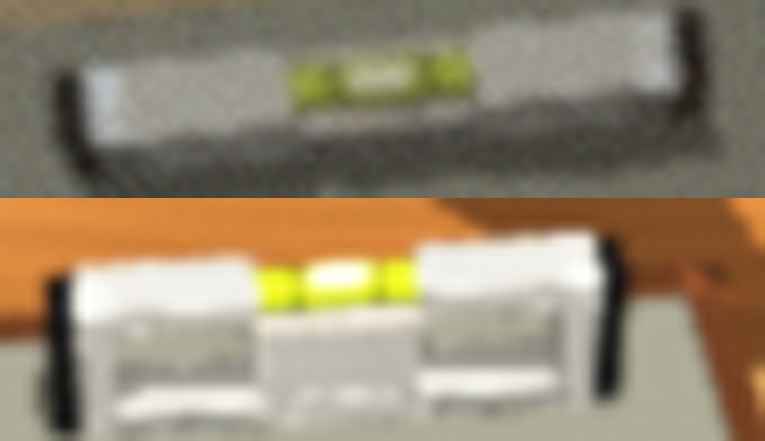

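The bubble is centred within what I can see (scene crop: bubble ~339, lines ~302/380). Release and rise.

Call:
{"api": "arm_command", "payload": {"series": [0,0,0,0,0,0.2,0,0,0,0,0.3,0,0,0,0,0.3,0,0,0,0,0.3,0,0,-0.3,0,0.3,0,0,-0.8,0,0.3,0,0,-1.5,0,0.3,0,0,-2,0,0.3,0,0,-2.5,0,0.3,0,-1,-3,0]}}

```text
time: 31.85
tcp_pos: [0.4702, 0.202, 0.1111]
ee_rot: [[0.988, 0.086, 0.131], [0.064, -0.984, 0.165], [0.143, -0.155, -0.978]]
ft_force: [0.1, 0.6, -0.1]
opening: 0.0556
```

Run:
```python
from h import *
full((.49,.20,.24),4)
full((.51,.03,.24),1)
im=robot.read_camera("wrist");cv2.imwrite("pics/w31.png",im)
```

```text
at [0.4702 0.202  0.1111] t 31.85 F [ 0.1  0.6 -0.1] z [ 0.131  0.165 -0.978] yaw 3.7  tool shift cm [  3.79  -1.63 -12.38] per row [ 0.95 -0.41 -3.09]
at [0.4702 0.202  0.1111] t 31.85 F [ 0.1  0.6 -0.1] z [ 0.131  0.165 -0.978] yaw 3.7  tool shift cm [  4.67  15.27 -14.93] per row [  4.67  15.27 -14.93]
```

View pics/w31.png

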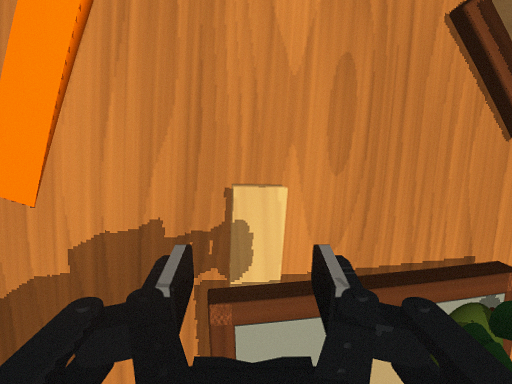

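Call:
{"api": "arm_command", "payload": {"series": [0.3,0.5,-0.5,-3,0,0.3,0.8,-0.4,-3.5,0,0.3,0.8,0,-3.5,0,0.3,0.8,2,-3,0,0.3,0.6,3.5,-1.5,0,0.3,0.6,4,-1,0,0.3,0.4,4,-0.5,0,0.3,0.2,3,-0.3,0,0.3,0,0.5,0,0,0.3,0,0,0,0]}}

```text
time: 32.9
tcp_pos: [0.5133, 0.0211, 0.272]
ee_rot: [[0.983, 0.105, 0.153], [0.08, -0.984, 0.162], [0.167, -0.147, -0.975]]
ft_force: [-0.7, 0.3, -0.5]
opening: 0.0559
```

Run:
```python
from h import *
o=robot.get_obs();im=robot.read_camera("wrist");cv2.imwrite("pics/w33.png",im);np.savez("w33.npz",ee_rot=o["ee_rot"],tcp_pos=o["tcp_pos"]);full((.5,.03,.24))
```

```text
at [0.5132 0.0215 0.272 ] t 32.95 F [-0.3  0.3 -0.2] z [ 0.153  0.162 -0.975] yaw 4.7  tool shift cm [-1.77 -0.51  3.05] per row [-1.77 -0.51  3.05]
```

View pics/w33.png

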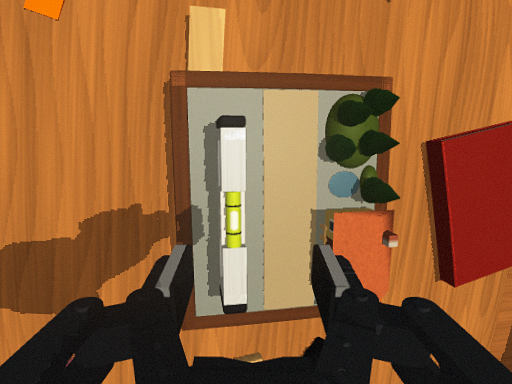

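Run:
```python
from h import *
im=cv2.imread("pics/w33.png");crop(im,205,180,265,260,7,"v33.png")
o=dict(np.load("w33.npz"))
g=im[185:255,231:236].mean(1)
for y in range(70): print(185+y,g[y].round().astype(int).tolist(),end=";")
print()
print("board corners",plane("wrist",[(171,72),(392,78),(186,329)],.048,o).round(4))
print("wedge",plane("wrist",[(189,70),(224,72)],.014,o).round(4),plane("wrist",[(190,7),(226,9)],.022,o).round(4))
```

```text
185 [211, 226, 230];186 [211, 226, 230];187 [210, 225, 228];188 [210, 227, 230];189 [211, 226, 229];190 [211, 223, 228];191 [155, 194, 196];192 [33, 203, 193];193 [43, 231, 223];194 [45, 230, 222];195 [45, 229, 223];196 [46, 229, 222];197 [45, 229, 221];198 [43, 229, 221];199 [43, 229, 221];200 [42, 228, 220];201 [44, 225, 215];202 [44, 222, 214];203 [45, 231, 224];204 [42, 227, 218];205 [38, 163, 154];206 [33, 42, 44];207 [37, 174, 164];208 [40, 234, 225];209 [39, 229, 221];210 [69, 228, 223];211 [165, 237, 238];212 [221, 245, 247];213 [222, 246, 247];214 [220, 246, 248];215 [220, 246, 248];216 [220, 246, 247];217 [219, 246, 247];218 [219, 246, 247];219 [220, 246, 247];220 [218, 246, 247];221 [217, 245, 247];222 [218, 245, 247];223 [219, 246, 247];224 [219, 245, 247];225 [218, 245, 247];226 [219, 245, 247];227 [218, 245, 247];228 [213, 243, 246];229 [188, 236, 239];230 [113, 229, 226];231 [33, 230, 219];232 [35, 210, 199];233 [31, 116, 110];234 [30, 73, 70];235 [36, 192, 182];236 [40, 230, 221];237 [41, 227, 217];238 [38, 226, 215];239 [43, 226, 216];240 [40, 226, 217];241 [41, 226, 217];242 [38, 225, 216];243 [39, 226, 216];244 [40, 226, 217];245 [37, 225, 216];246 [35, 226, 217];247 [62, 220, 209];248 [179, 220, 222];249 [213, 224, 229];250 [208, 223, 228];251 [208, 223, 228];252 [207, 224, 228];253 [208, 223, 228];254 [206, 222, 226];
board corners [[ 0.4546  0.1427  0.048 ]
 [ 0.7095  0.1663  0.048 ]
 [ 0.485  -0.1509  0.048 ]]
wedge [[0.4722 0.1533 0.014 ]
 [0.5128 0.1554 0.014 ]] [[0.4689 0.2212 0.022 ]
 [0.5092 0.2243 0.022 ]]
```

View pics/v33.png

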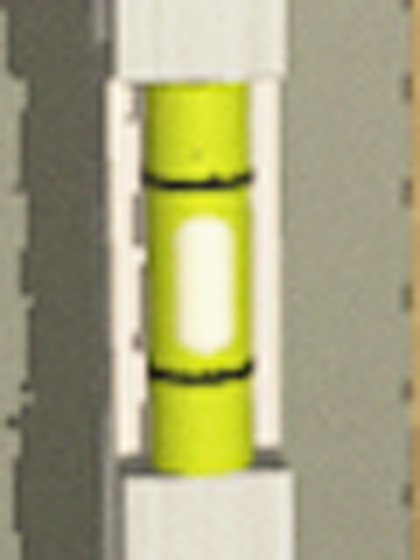

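Lines are at rows 206 and 233.7 (mid 219.9) and the bubble spans 210.8–230 (centre 220.4), about 0.5 mm off centre. The foot is now within 3 mm of the wedge's axis. One last check on the board and bystanders.

Run:
```python
from h import *
im=robot.read_camera("scene");cv2.imwrite("pics/scene34.png",im)
a=cv2.imread("pics/scene0.png")
def sh(n,x0,y0,x1,y1):
    T=cv2.resize(cv2.cvtColor(a[y0:y1,x0:x1],6),None,fx=8,fy=8,interpolation=2);S=cv2.resize(cv2.cvtColor(im[y0-6:y1+6,x0-6:x1+6],6),None,fx=8,fy=8,interpolation=2)
    r=cv2.matchTemplate(S,T,cv2.TM_CCOEFF_NORMED);_,v,_,l=cv2.minMaxLoc(r);print(n,"shift px",(l[0]-48)/8,(l[1]-48)/8,round(v,3))
sh("house",226,212,270,246);sh("board right-front corner",205,185,222,206);sh("board far right corner",205,240,225,262);sh("board far left corner",300,238,322,258)
sh("mouse",155,235,195,272);sh("cup",105,222,142,264);sh("plaque",355,208,410,272);sh("orange",305,163,358,181);sh("pink",158,143,200,182)
print(robot.get_obs()["ft_force"].round(1),robot.get_obs()["time"])
```

```text
house shift px -1.125 1.0 0.982
board right-front corner shift px -0.625 0.375 0.988
board far right corner shift px -0.375 1.125 0.973
board far left corner shift px -0.375 -0.375 0.984
mouse shift px 0.0 0.0 1.0
cup shift px 0.0 0.0 1.0
plaque shift px 0.0 0.0 1.0
orange shift px 0.0 0.0 0.997
pink shift px 0.0 0.0 0.922
[ 0.6 -0.7  0.6] 33.0
```

View pics/scene34.png

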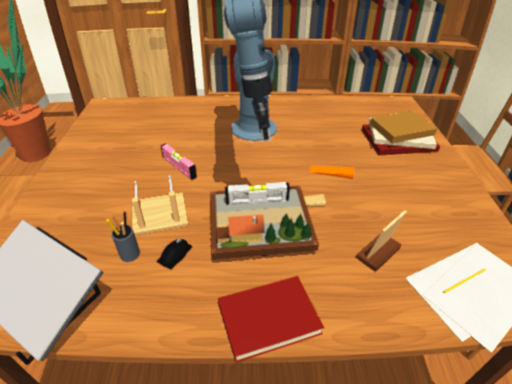

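```bash
python3 -c "
from workcell import robot
print(robot.close_job())"
```

```text
the job is handed in; nothing more can be done
None
```

The job is done and was handed in at 33 s. The level stands upright in the middle of the front strip, and the wedge is under the low foot with the bubble between the lines. No verdict was reported.

**Level:** I lifted the silver level off its hooks and lowered it onto the strip until it lay flush (contact only a few newtons), then released it.

**Wedge:** I gripped it near the thick end and slid it in thin end first. The first stop left the bubble about 4.5 mm off and the foot about 12 mm off the wedge's axis. I regripped, turned the wedge slightly and pushed about 20 mm more.

**Last checks:**
- **Bubble:** it is about 0.5 mm from centre, clear of both lines, seen from above after I let go.
- **Foot:** it sits within about 3 mm of the wedge's centreline.
- **Other objects:** the mouse, cup, card holder and both look-alikes had not moved in the image, though the pink level's match was weaker than the others.
- **Robot:** it was clear of everything, with wrist force under 1 N.

**Less clean:**
- **Small steps failed:** they did not get the wedge past the foot, so larger ones were needed.
- **Tool tilt:** pushing left the tool tilted about 13 degrees.
- **Board movement:** most of the board's marks shifted by 0.4 to 1.2 pixels in the scene view. That is partly the lift, and I put any real slide at 2 to 3 mm at most.

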